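# Bolt down the tray mount in cross order and nest the trays on it

### The arm

A 6-joint arm with a two-finger parallel gripper is mounted at the origin on a cart in front of the work surface, level with it; the furniture and walls round the work are solid. World frame = base frame: x ahead of the robot, y to its left, z up, the work surface at z = 0. Lengths are in mm, angles in rad, forces in N, time in s.
With the tool pointing down it reaches from about 400 to 925 mm from the base axis. Payload 12.5 kg.
Tool frame: the origin (TCP) lies on the centre line of the jaws, within the pads' length; the fingertips stand 17 mm ahead of it and the grasp point (between the pads) lies 2 mm behind it; z points along the fingers, y is the line along which they close (so a half turn about z gives the same grasp; the last joint's range is limited). The gripper opens to 95 mm and grips with 3 to 60 N. Pads are 20 mm wide; open, the fingers measure 119 mm over their backs; the gripper's body (75 mm by 180 mm) begins 59 mm behind the grasp point.
Start: joints at [-1.254, 0.491, 1.559, -0, 1.092, -0.106], TCP at [256.471, -569.972, 231.661] pointing down, gripper open.
Joint ranges: [-3.1, 3.1], [-0.84, 2.19], [0.05, 2.79], [-1.13, 4.28], [0.06, 2.93], [-2.69, 2.69]. Speed limits (rad/s): [2.22, 2.22, 2.79, 3.14, 3.14, 3.14].

### API

Orientations are given as [roll, pitch, yaw] about the fixed x, y, z axes, in that order (R = Rz(yaw) Ry(pitch) Rx(roll)).
In Python, from cell import env gives the robot as it stands.
- The arm moves only by the tool drive_tool, never from a script. Its argument "deltas" is text: rows parted by semicolons, each of 4 numbers parted by spaces: the shift along the world's x, y, z normalised to -1 to 1, where 1 is 100 mm, then the turn about the world's z normalised to -1 to 1, where 1 is 180 degrees. A call has 1 to 10 rows; each row shifts and turns the commanded pose from where the row before left it; what a row does not reach is not made up. A row lasts 1/12 s, in which the tool goes at most 41.7 mm and 7.16 degrees, less where a joint would pass 70% of its speed; a pose out of reach is approached as far as the arm can. A call with a number of a shift or a turn outside -1 to 1 is refused whole. A call with a gripper value outside its range is refused whole. "gripper" is the closure, from 0 (fully open) to 1 (shut), set as the call begins (left out, the last holds). The fingers move at their own pace and stop on an object; the grip force is fixed at half the most. Time passes only in rows, so rows that do not move let the fingers close. It gives the time, the measured TCP pose, the force, the opening and the grip force at its end, in the units of the state.
- env.state(): the state, without advancing time (a new reading comes with each control period).
- env.read_camera(name): name is "side" or "top" or "wrist"; returns (picture, depth): 384x512x3 uint8, red, green, blue; 384x512 float32, mm along the optical axis (not along the pixel's ray), 0 where there is no reading.
- env.camera_params(name): a dict with "mtx" (3x3 intrinsics, pixels), "camera_from_world" (4x4, takes a point from world to camera coordinates); the wrist camera has in their place "mount" (4x4, takes a point from camera to tool coordinates, whose origin is the TCP and whose axes are the flange's). Camera axes: x right, y down, z forward; pixel columns grow to the right and rows downward; lengths in mm; the calibration is good to about 2 mm. A picture is of the moment at which its call begins: read the wrist's pose just before it. camera_params takes no time and is no camera call.
- env.job_done(): hands the job in; it is judged then, once.
The state is a dict: "t": time; "joints": joint angles; "qvel": joint speeds; "tau": joint torques, N m; "eef_pos": TCP position; "tcp_rot": TCP orientation; "ft_force": force on the tool from outside, world axes, zero at the start; "moment": the same for the moment, N m; "opening": opening from 0.0 (shut) to 1.0 (fully open); "grip_force": force on a finger pad.
Only numpy, scipy, OpenCV 4.12 (cv2) and the standard library are available. Lean on these libraries where they do the work, as an engineer would, in place of code of your own. Each camera call takes 0.05 s, during which the arm holds its last target. There are 200 camera calls.

### The job

The four square-headed screws of the tray mount are only finger-tight: with the T-handle socket wrench tighten them in cross order (after a screw comes the one diagonally opposite) in two passes, first every screw by about an eighth turn clockwise, then, again in cross order, every screw on to its stop, a quarter turn in all. Then stand the wrench upright back on the round rubber mat, and last nest all the trays that are there one on another in the mount, each turned so that its cut-cornered end lies over the mount's and pushed fully home. Leave the solder reel and the tape measure alone.

Things in the scene. Friction and masses are not known exactly. Their poses are not given: they have to be found in the camera images.
- mount: tray mount, fixed to the bench: grey plate 150 x 156 x 12 mm (x, y, z) with a screw standing at each corner and a nest (low dark wall, the outline of a tray) in the middle. Origin: centre of the underside, on the bench
- mount_seat (a point): centre of the nest floor, 12 mm above the bench; axes as the mount. The nest's wall is 108 mm long (x), 56 mm wide (y), 3.5 mm thick, 12 mm high (rim 24 mm above the bench); its two corners at the mount's +x end are cut off at 45 degrees, 18 mm each way
- mount_nose (a point): point on the nest floor 50 mm from its centre towards the cut-cornered end (mount +x)
- screw1_head (a point): top centre of screw 1, at x, y = -55, +58 mm from the mount's origin, 34 mm above the bench. Square head 20 mm across flats (top 6 mm only 16 mm), 18 mm high, on a flange 40 mm across whose top is 16 mm above the bench. The point turns with the screw; x, y are square to the flats and match the mount's axes at joint 0. Red stripe from the centre along +x
- screw1 (a joint): turn of screw 1 (its diagonal partner is screw 3), rad, growing clockwise seen from above: up to 0.15 = finger-tight (start), about 0.8 = an eighth turn on, 1.57 = at its stop, fully tight. Needs about 0.12 N m, stays where it is left, does not rise or sink
- screw2_head (a point): top centre of screw 2, at x, y = +55, +58 mm from the mount's origin, 34 mm above the bench. Square head 20 mm across flats (top 6 mm only 16 mm), 18 mm high, on a flange 40 mm across whose top is 16 mm above the bench. The point turns with the screw; x, y are square to the flats and match the mount's axes at joint 0. Red stripe from the centre along +x
- screw2 (a joint): turn of screw 2 (its diagonal partner is screw 4), rad, growing clockwise seen from above: up to 0.15 = finger-tight (start), about 0.8 = an eighth turn on, 1.57 = at its stop, fully tight. Needs about 0.12 N m, stays where it is left, does not rise or sink
- screw3_head (a point): top centre of screw 3, at x, y = +55, -58 mm from the mount's origin, 34 mm above the bench. Square head 20 mm across flats (top 6 mm only 16 mm), 18 mm high, on a flange 40 mm across whose top is 16 mm above the bench. The point turns with the screw; x, y are square to the flats and match the mount's axes at joint 0. Red stripe from the centre along +x
- screw3 (a joint): turn of screw 3 (its diagonal partner is screw 1), rad, growing clockwise seen from above: up to 0.15 = finger-tight (start), about 0.8 = an eighth turn on, 1.57 = at its stop, fully tight. Needs about 0.12 N m, stays where it is left, does not rise or sink
- screw4_head (a point): top centre of screw 4, at x, y = -55, -58 mm from the mount's origin, 34 mm above the bench. Square head 20 mm across flats (top 6 mm only 16 mm), 18 mm high, on a flange 40 mm across whose top is 16 mm above the bench. The point turns with the screw; x, y are square to the flats and match the mount's axes at joint 0. Red stripe from the centre along +x
- screw4 (a joint): turn of screw 4 (its diagonal partner is screw 2), rad, growing clockwise seen from above: up to 0.15 = finger-tight (start), about 0.8 = an eighth turn on, 1.57 = at its stop, fully tight. Needs about 0.12 N m, stays where it is left, does not rise or sink
- wrench: T-handle socket wrench, about 220 g, upright on the mat. Origin: centre of the socket's mouth (lower end), z up. Square socket 39 mm outside, 24 mm inside, mouth flared to 33 mm, 24 mm deep, flats square to the wrench's x and y. Dropped fully over a screw its mouth rests on the flange, 16 mm above the bench; it has about 0.23 rad of play each way before it turns the screw. Stem 16 mm thick
- wrench_bar (a point): centre of the wrench's red crossbar, 114 mm above the socket's mouth; the bar is 80 mm long (wrench x), 16 mm wide (y) and 24 mm high; grip it in the middle, across y
- mat: round black rubber mat, 96 mm in diameter, 3 mm thick, fixed; the wrench's place. Origin: centre of its underside
- tray1: blue open stacking tray, 90 g, may be absent. Origin: centre of the foot's underside, z up. 108 mm long (x), 56 mm wide (y), 32 mm high, the two corners at its +x end cut off like the nest's. Upright walls 3.5 mm thick from z = 10 to 32 mm, to be gripped outside across y; below z = 10 mm a foot set in 5.5 mm all round (7.5 mm below z = 5 mm)
- tray1_nose (a point): point 50 mm from that tray's origin towards its cut-cornered end (tray +x), at the foot's underside. The foot drops into the nest or a tray below with 2 mm play, one way round only, until the ledge at z = 10 mm sits on the rim below: tray origin then 14 mm above the bench in the nest, 22 mm higher per tray under it
- tray2: yellow open stacking tray, 90 g, may be absent. Origin: centre of the foot's underside, z up. 108 mm long (x), 56 mm wide (y), 32 mm high, the two corners at its +x end cut off like the nest's. Upright walls 3.5 mm thick from z = 10 to 32 mm, to be gripped outside across y; below z = 10 mm a foot set in 5.5 mm all round (7.5 mm below z = 5 mm)
- tray2_nose (a point): point 50 mm from that tray's origin towards its cut-cornered end (tray +x), at the foot's underside. The foot drops into the nest or a tray below with 2 mm play, one way round only, until the ledge at z = 10 mm sits on the rim below: tray origin then 14 mm above the bench in the nest, 22 mm higher per tray under it
- tray3: green open stacking tray, 90 g, may be absent. Origin: centre of the foot's underside, z up. 108 mm long (x), 56 mm wide (y), 32 mm high, the two corners at its +x end cut off like the nest's. Upright walls 3.5 mm thick from z = 10 to 32 mm, to be gripped outside across y; below z = 10 mm a foot set in 5.5 mm all round (7.5 mm below z = 5 mm)
- tray3_nose (a point): point 50 mm from that tray's origin towards its cut-cornered end (tray +x), at the foot's underside. The foot drops into the nest or a tray below with 2 mm play, one way round only, until the ledge at z = 10 mm sits on the rim below: tray origin then 14 mm above the bench in the nest, 22 mm higher per tray under it
- reel: bystander: solder reel, a cylinder 54 mm in diameter and 35 mm high, lying loose on the bench; origin at the centre of its underside
- tape: bystander: green pocket tape measure, 54 x 63 x 27 mm, lying loose on the bench; origin at the centre of its underside

How it is judged (in metres and radians):
On the way, in this order (a step that is already met when the one before it is completed fails the run):
1. first pass: one screw, any, is turned about an eighth turn with the wrench, the others still finger-tight (((value of joint screw1 above 0.5 rad and (horizontal distance between wrench and screw1_head below 0.012 m and z of wrench in the frame of screw1_head below -0.008 m) and value of joint each of screw2, screw3, screw4 below 0.35 rad) or (value of joint screw2 above 0.5 rad and (horizontal distance between wrench and screw2_head below 0.012 m and z of wrench in the frame of screw2_head below -0.008 m) and value of joint each of screw1, screw3, screw4 below 0.35 rad) or (value of joint screw3 above 0.5 rad and (horizontal distance between wrench and screw3_head below 0.012 m and z of wrench in the frame of screw3_head below -0.008 m) and value of joint each of screw1, screw2, screw4 below 0.35 rad) or (value of joint screw4 above 0.5 rad and (horizontal distance between wrench and screw4_head below 0.012 m and z of wrench in the frame of screw4_head below -0.008 m) and value of joint each of screw1, screw2, screw3 below 0.35 rad))), for 0.1 s.
2. first pass: the diagonally opposite screw is turned about an eighth turn, the other two still finger-tight (((value of joint each of screw1, screw3 above 0.5 rad and ((horizontal distance between wrench and screw1_head below 0.012 m and z of wrench in the frame of screw1_head below -0.008 m) or (horizontal distance between wrench and screw3_head below 0.012 m and z of wrench in the frame of screw3_head below -0.008 m)) and value of joint each of screw2, screw4 below 0.35 rad) or (value of joint each of screw2, screw4 above 0.5 rad and ((horizontal distance between wrench and screw2_head below 0.012 m and z of wrench in the frame of screw2_head below -0.008 m) or (horizontal distance between wrench and screw4_head below 0.012 m and z of wrench in the frame of screw4_head below -0.008 m)) and value of joint each of screw1, screw3 below 0.35 rad))), for 0.1 s.
3. first pass: all four screws are about an eighth turn on, none past 1.1 rad (value of joint screw1 between 0.5 and 1.1 rad and value of joint screw2 between 0.5 and 1.1 rad and value of joint screw3 between 0.5 and 1.1 rad and value of joint screw4 between 0.5 and 1.1 rad and ((horizontal distance between wrench and screw1_head below 0.012 m and z of wrench in the frame of screw1_head below -0.008 m) or (horizontal distance between wrench and screw2_head below 0.012 m and z of wrench in the frame of screw2_head below -0.008 m) or (horizontal distance between wrench and screw3_head below 0.012 m and z of wrench in the frame of screw3_head below -0.008 m) or (horizontal distance between wrench and screw4_head below 0.012 m and z of wrench in the frame of screw4_head below -0.008 m))), for 0.1 s.
4. second pass: one screw is turned on to its stop (over 1.4 rad), the others not past 1.1 rad (((value of joint screw1 above 1.4 rad and (horizontal distance between wrench and screw1_head below 0.012 m and z of wrench in the frame of screw1_head below -0.008 m) and value of joint each of screw2, screw3, screw4 below 1.1 rad) or (value of joint screw2 above 1.4 rad and (horizontal distance between wrench and screw2_head below 0.012 m and z of wrench in the frame of screw2_head below -0.008 m) and value of joint each of screw1, screw3, screw4 below 1.1 rad) or (value of joint screw3 above 1.4 rad and (horizontal distance between wrench and screw3_head below 0.012 m and z of wrench in the frame of screw3_head below -0.008 m) and value of joint each of screw1, screw2, screw4 below 1.1 rad) or (value of joint screw4 above 1.4 rad and (horizontal distance between wrench and screw4_head below 0.012 m and z of wrench in the frame of screw4_head below -0.008 m) and value of joint each of screw1, screw2, screw3 below 1.1 rad))), for 0.1 s.
5. second pass: the diagonally opposite screw is turned on to its stop, the other two not past 1.1 rad (((value of joint each of screw1, screw3 above 1.4 rad and ((horizontal distance between wrench and screw1_head below 0.012 m and z of wrench in the frame of screw1_head below -0.008 m) or (horizontal distance between wrench and screw3_head below 0.012 m and z of wrench in the frame of screw3_head below -0.008 m)) and value of joint each of screw2, screw4 below 1.1 rad) or (value of joint each of screw2, screw4 above 1.4 rad and ((horizontal distance between wrench and screw2_head below 0.012 m and z of wrench in the frame of screw2_head below -0.008 m) or (horizontal distance between wrench and screw4_head below 0.012 m and z of wrench in the frame of screw4_head below -0.008 m)) and value of joint each of screw1, screw3 below 1.1 rad))), for 0.1 s.
6. second pass: all four screws are at their stops (over 1.4 rad) (value of joint each of screw1, screw2, screw3, screw4 above 1.4 rad and ((horizontal distance between wrench and screw1_head below 0.012 m and z of wrench in the frame of screw1_head below -0.008 m) or (horizontal distance between wrench and screw2_head below 0.012 m and z of wrench in the frame of screw2_head below -0.008 m) or (horizontal distance between wrench and screw3_head below 0.012 m and z of wrench in the frame of screw3_head below -0.008 m) or (horizontal distance between wrench and screw4_head below 0.012 m and z of wrench in the frame of screw4_head below -0.008 m))), for 0.1 s.
7. the wrench stands upright on the rubber mat again (horizontal distance between wrench and mat below 0.032 m and angle between wrench's own z axis and vertical below 0.1 rad and z of wrench in the frame of mat below 0.006 m), for 0.1 s.
8. every tray present is nested in the mount (horizontal distance between each of tray1, tray2, tray3 and mount_seat below 0.009 m and horizontal distance between each of tray1_nose, tray2_nose, tray3_nose and mount_nose below 0.011 m and angle between each of tray1, tray2, tray3's own z axis and vertical below 0.06 rad and (z of tray1 in the frame of mount_seat between -0.001 and 0.0055 m or z of tray1 in the frame of mount_seat between 0.021 and 0.0275 m or z of tray1 in the frame of mount_seat between 0.043 and 0.0495 m) and linear speed of each of tray1, tray2, tray3 below 0.02 m/s and (z of tray2 in the frame of mount_seat between -0.001 and 0.0055 m or z of tray2 in the frame of mount_seat between 0.021 and 0.0275 m or z of tray2 in the frame of mount_seat between 0.043 and 0.0495 m) and (z of tray3 in the frame of mount_seat between -0.001 and 0.0055 m or z of tray3 in the frame of mount_seat between 0.021 and 0.0275 m or z of tray3 in the frame of mount_seat between 0.043 and 0.0495 m)), for 0.1 s.
At the end, for the whole second after the job is handed in: All screws over 1.4 rad; wrench upright on the mat, within 32 mm of its centre; every tray present level and at rest in the nest or in a tray nested there: centre within 9 mm of the nest's, cut-cornered ends within 11 mm of one another, height within 3 mm of fully home (all of step 7 and all of step 8 and value of joint each of screw1, screw2, screw3, screw4 above 1.4 rad and linear speed of wrench below 0.02 m/s); the robot touches nothing.
It fails at once if a screw is driven home before every screw has had its first pass ((value of joint screw1 above 1.2 rad and value of joint any of screw2, screw3, screw4 below 0.45 rad) or (value of joint screw2 above 1.2 rad and value of joint any of screw1, screw3, screw4 below 0.45 rad) or (value of joint screw3 above 1.2 rad and value of joint any of screw1, screw2, screw4 below 0.45 rad) or (value of joint screw4 above 1.2 rad and value of joint any of screw1, screw2, screw3 below 0.45 rad)).
It fails at once if the reel is moved by more than 30 mm (distance of reel from where it was at the start of the episode above 0.03 m).
It fails at once if the tape is moved by more than 30 mm (distance of tape from where it was at the start of the episode above 0.03 m).
Of tray1, tray2, tray3 only 2 to 3 are there at a start; the rules pass over those that are not, and their reading is None.
At some moment in a run one of tray1, tray2, tray3 may be knocked a few centimetres aside while the robot is not near it.
It also fails if it takes over 210 s, if anything falls off the work surface, if the arm or the gripper's body presses on something with over 40 N, if the wrist force passes 120 N, or if a joint passes its speed limit or range.

## Working session

There is one attempt and no reset: what is moved stays moved. The work goes in short steps, Python scripts to look and compute and a tool call to move; the robot and the scene stay as the last step left them, time stands still between calls to the robot, and variables do not carry over. Pictures are saved under pics/ and viewed, at most 16 in all, crops included, and the job is handed in when it is done.

Besides the shell and the picture viewer there is one more tool, called after ">>>" as a command line: name --argument value ..., lists and objects as JSON in quotes. drive_tool: Moves the arm, as the interface text tells. Its arguments: {"type":"object","properties":{"deltas":{"type":"string"},"gripper":{"type":"number"}},"required":["deltas"]}

```bash
ls; mkdir -p pics; python3 - <<'E'
from cell import env
import cv2,numpy as np
s=env.state();print(s)
ims=[]
for n in("top","side"):
    p,d=env.read_camera(n);np.savez(f"pics/{n}0.npz",p=p,d=d)
    cv2.imwrite(f"pics/{n}0.png",p[:,:,::-1]);c=env.camera_params(n);print(n,c)
print(env.camera_params("wrist"))
E
```

```text
pics
{'t': 0.0, 'joints': array([-1.25358901e+00,  4.91585874e-01,  1.55945524e+00, -1.90459095e-05,
        1.09171045e+00, -1.05610248e-01]), 'qvel': array([ 0.00090475,  0.00024003,  0.00156326,  0.0005311 , -0.00061766,
        0.00045408]), 'tau': array([-8.35401261e-04, -6.12645006e+01, -2.58181000e+01,  6.91881753e-02,
        4.81610256e-02, -1.55003790e-04]), 'eef_pos': array([ 256.39594006, -569.73544789,  231.04340095]), 'tcp_rot': array([-3.14043842e+00, -1.05367936e-04,  4.22826296e-01]), 'ft_force': array([ 0.94412066,  0.41829144, -0.54292508]), 'moment': array([-0.01206817,  0.05471325,  0.0209834 ]), 'grip_force': 0.0, 'opening': 1.0017835607877343}
top {'mtx': array([[457.19368839,   0.        , 251.04515696],
       [  0.        , 457.19368839, 194.54660985],
       [  0.        ,   0.        ,   1.        ]]), 'camera_from_world': array([[ 1.78752301e-02, -9.99731458e-01,  1.47474420e-02,
        -1.27188390e+02],
       [-9.95699649e-01, -1.91402289e-02, -9.06413886e-02,
         5.51198350e+02],
       [ 9.08993171e-02, -1.30637871e-02, -9.95774398e-01,
        
[... 449 characters left out ...]
60249558e+02],
       [ 3.22099914e-01, -7.70610053e-01, -5.49919805e-01,
         1.07835598e+03],
       [ 0.00000000e+00,  0.00000000e+00,  0.00000000e+00,
         1.00000000e+00]])}
{'mtx': array([[334.84635774,   0.        , 253.54196163],
       [  0.        , 334.84635774, 193.70210122],
       [  0.        ,   0.        ,   1.        ]]), 'mount': array([[ 9.78180743e-04, -9.54458433e-01, -2.98342326e-01,
         8.49122668e+01],
       [ 9.99999501e-01,  8.72708865e-04,  4.86742598e-04,
         6.87141970e-01],
       [-2.04209585e-04, -2.98342653e-01,  9.54458810e-01,
        -1.52456588e+02],
       [ 0.00000000e+00,  0.00000000e+00,  0.00000000e+00,
         1.00000000e+00]])}
```

View pics/top0.png

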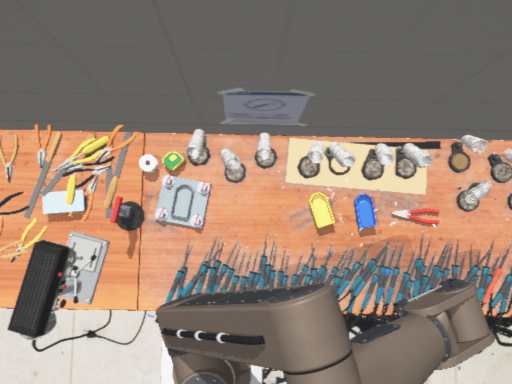

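View pics/side0.png

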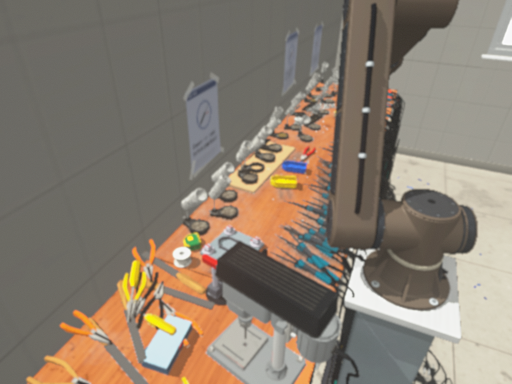

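The top view shows the mount at about (183,201), with the nest's rounded end pointing up. The wrench's red bar is at (117,210) and the mat at (130,215). The yellow tray is at (321,212) and the blue one at (365,212). The reel is at (149,163) and the tape at (173,160). No green tray is visible so far.

```bash
cat > h.py <<'E'
from cell import env
import cv2,numpy as np
from scipy.spatial.transform import Rotation as R
def cam(n,s=None):
    c=env.camera_params(n)
    if n!="wrist": return c["mtx"],np.linalg.inv(c["camera_from_world"])
    s=s or env.state(); T=np.eye(4);T[:3,:3]=R.from_euler("xyz",s["tcp_rot"]).as_matrix();T[:3,3]=s["eef_pos"]
    return c["mtx"],T@c["mount"]
def ray(K,W,uv,z):
    uv=np.atleast_2d(np.asarray(uv,float)); d=np.c_[(uv-K[:2,2])/K[0,0],np.ones(len(uv))]@W[:3,:3].T
    o=W[:3,3]; return o+d*((z-o[2])/d[:,2])[:,None]
def proj(K,W,P):
    q=(np.atleast_2d(P)-W[:3,3])@W[:3,:3]; return q[:,:2]/q[:,2:]*K[0,0]+K[:2,2]
def shot(n,name):
    s=env.state(); K,W=cam(n,s); p,d=env.read_camera(n); cv2.imwrite(f"pics/{name}.png",p[:,:,::-1]); np.savez(f"pics/{name}.npz",p=p,d=d,K=K,W=W); return p,d,K,W
def load(name):
    z=np.load(f"pics/{name}.npz");return z["p"],z["d"],z["K"],z["W"]
def rects(p,lo,hi,K,W,z,amin=30,roi=None):
    m=cv2.inRange(cv2.cvtColor(p,cv2.COLOR_RGB2HSV),lo,hi)
    if roi: k=np.zeros_like(m);k[roi[1]:roi[3],roi[0]:roi[2]]=1;m*=k
    out=[]
    for c in cv2.findContours(m,cv2.RETR_EXTERNAL,cv2.CHAIN_APPROX_NONE)[0]:
        if cv2.contourArea(c)<amin: continue
        P=ray(K,W,c[:,0],z)[:,:2].astype(np.float32); r=cv2.minAreaRect(P); out.append((cv2.boundingRect(c),np.round(r[0],1),np.round(r[1],1),round(r[2],1)))
    return out
E
python3 - <<'E'
from h import *
z=np.load("pics/top0.npz");p=z["p"];K,W=cam("top")
print("yel",rects(p,(22,150,120),(32,255,255),K,W,32,60))
print("blu",rects(p,(105,150,80),(125,255,255),K,W,32,60))
print("red",rects(p,(0,180,100),(5,255,255),K,W,129,10,(90,190,140,235)))
print("grn",rects(p,(45,120,60),(75,255,255),K,W,30,20))
for n,uv,h in(("mount",(183,201),12),("mat",(130,215),3),("reel",(149,163),35),("tape",(173,160),27)):print(n,ray(K,W,uv,h))
E
```

```text
yel []
blu [((355, 195, 21, 33), array([ 508.6, -481. ]), array([102.5,  54.5]), 9.6)]
red []
grn [((165, 154, 15, 14), array([659.8, 141.3]), array([34.5, 43.2]), 46.9)]
mount [[529.55236131 102.56327764  12.        ]]
mat [[481.50030908 273.66219166   3.        ]]
reel [[647.85002775 211.98323209  35.        ]]
tape [[660.44327615 136.88157114  27.        ]]
```

>>> drive_tool --deltas "0.2 0.36 0.1 0.039;0.2 0.36 0.1 0.039;0.2 0.36 0.1 0.039;0.2 0.36 0.1 0.039;0.2 0.36 0.1 0.039;0.2 0.36 0.1 0.039;0.2 0.36 0.1 0.039;0.2 0.36 0.1 0.039;0.2 0.36 0.1 0.039;0.14 0.36 0.1 0.039"

```text
t: 0.93
eef_pos: [448.3, -213.5, 330.5]
tcp_rot: [3.142, -0.0, 1.654]
ft_force: [0.1, -0.0, -0.2]
opening: 1.002
grip_force: 0.0
```

>>> drive_tool --deltas "0 0.36 0 0.039;0 0.36 0 0.039;0 0.36 0 0.039;0 0.36 0 0.039;0 0.36 0 0.039;0 0.36 0 0.039;0 0.36 0 0.039;0 0.36 0 0.039;0 0.36 0 0.039;0 0.36 0 0.039"

```text
t: 1.77
eef_pos: [446.9, 146.4, 330.1]
tcp_rot: [3.142, -0.0, 2.879]
ft_force: [0.0, -0.2, 0.1]
opening: 0.998
grip_force: 0.0
```

>>> drive_tool --deltas "0 0.2 0 0.039;0 0.1 0 0.039;0 0 0 0.008;0 0 0 0;0 0 0 0"

```text
t: 2.18
eef_pos: [447.3, 174.6, 329.9]
tcp_rot: [-3.142, -0.0, -3.141]
ft_force: [-0.1, 0.2, -0.7]
opening: 0.999
grip_force: 0.0
```

```bash
python3 - <<'E'
from h import *
s=env.state();print(s["t"],s["eef_pos"],s["tcp_rot"],s["joints"])
shot("wrist","w1");shot("top","t1")
p,d,K,W=load("w1");np.set_printoptions(precision=1,suppress=True)
p,d,K,W=load("t1")
print("yel",rects(p,(20,100,100),(35,255,255),K,W,32,60,(280,180,350,245)))
print("blu",rects(p,(105,150,80),(125,255,255),K,W,32,60))
print("grn",rects(p,(40,100,60),(80,255,255),K,W,30,20))
E
```

```text
2.1833 [447.29292167 174.57253487 329.94105666] [-3.14150809e+00 -4.92829350e-04 -3.14097879e+00] [ 2.34405296e-01  1.85203661e-01  1.75518662e+00  3.42110968e-05
  1.20170139e+00 -1.33701727e+00]
yel [((309, 192, 26, 36), array([ 510.9, -339.9]), array([110.2,  60.1]), 18.7)]
blu [((355, 195, 21, 33), array([ 508.6, -480.9]), array([102.5,  54.5]), 9.7)]
grn [((164, 153, 18, 17), array([660.7, 139.5]), array([40.8, 50.3]), 43.0)]
```

View pics/w1.png

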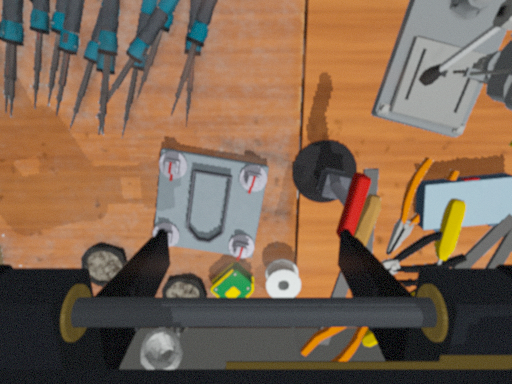

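View pics/t1.png

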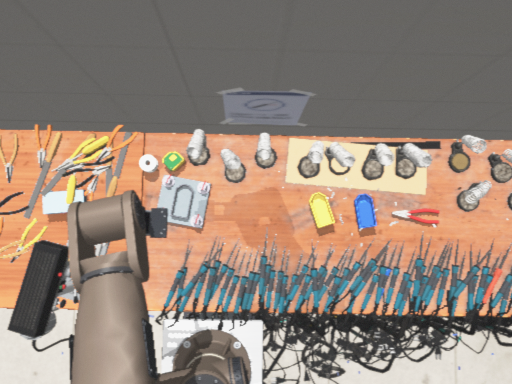

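The wrist view shows the mount at (210,200) with its cut end pointing down (+x). The mat is at (324,171), the red bar runs from about (363,178) to (345,232), and the tray screws have red stripes. The top view shows no green tray, so there are two trays.

```bash
cat >> h.py <<'E'
def cloud(p,d,K,W):
    v,u=np.mgrid[:d.shape[0],:d.shape[1]]
    c=np.dstack([(u-K[0,2])/K[0,0]*d,(v-K[1,2])/K[0,0]*d,d]); return c@W[:3,:3].T+W[:3,3]
def bar(p,d,K,W,zr=(118,140),sel=None):
    C=cloud(p,d,K,W);h=cv2.cvtColor(p,cv2.COLOR_RGB2HSV)
    m=((h[...,0]<6)|(h[...,0]>174))&(h[...,1]>150)&(h[...,2]>60)&(d>0)&(C[...,2]>zr[0])&(C[...,2]<zr[1])
    P=C[m]; print("n",len(P),"z med",np.median(P[:,2]))
    return cv2.minAreaRect(P[:,:2].astype(np.float32)),P[:,:2].mean(0)
E
python3 - <<'E'
from h import *
np.set_printoptions(precision=1,suppress=True)
p,d,K,W=load("w1");C=cloud(p,d,K,W)
for uv in((353,205),(353,190),(350,220),(310,160),(200,140),(210,160),(210,225)):print(uv,C[uv[1],uv[0]])
print(bar(p,d,K,W))
# mat ellipse: dark pixels round
h=cv2.cvtColor(p,cv2.COLOR_RGB2HSV)
# mount screws: white/bright flanges on mount; stripes red
m=((h[...,0]<8)|(h[...,0]>172))&(h[...,1]>110)
n,l,st,ce=cv2.connectedComponentsWithStats(m.astype(np.uint8))
for i in range(1,n):
    if 6<st[i,4]<120 and 140<ce[i,0]<280 and 130<ce[i,1]<270: print(ce[i],st[i],ray(K,W,ce[i],34)[0])
cv2.imwrite("pics/w1c.png",cv2.resize(p[130:270,130:400,::-1],None,fx=2.9,fy=2.9,interpolation=cv2.INTER_CUBIC))
E
```

```text
(353, 205) [486.7 285.5 128.3]
(353, 190) [470.5 285.3 123.7]
(350, 220) [505.2 284.  127.3]
(310, 160) [461.9 256.6   0.7]
(200, 140) [433.2  96.8  -1.1]
(210, 160) [459.8 111.9  12.1]
(210, 225) [560.6 107.9  10.6]
n 894 z med 127.66098221031021
(((490.4768981933594, 288.2156677246094), (15.603525161743164, 75.49010467529297), 77.64917755126953), array([485.1, 288.1]))
[169.5 166.9] [169 162   2  11  15] [464.9  58.9  34. ]
[170.5 177.3] [170 175   2   6  11] [479.6  59.2  34. ]
[251.3 185. ] [248 176   7  17  25] [490.6 171.   34. ]
[241.  249.8] [240 247   3   7   8] [590.2 155.7  34. ]
[237.6 258.3] [236 256   4   5  13] [604.4 150.5  34. ]
```

View pics/w1c.png

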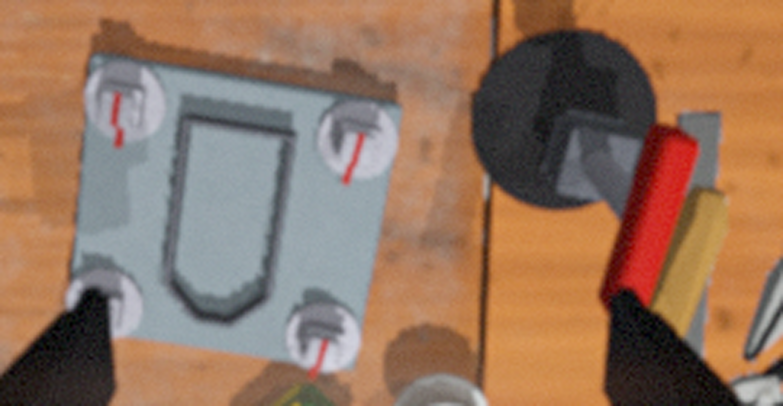

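>>> drive_tool --deltas "0.2 -0.2 0 0;0.2 -0.2 0 0;0.2 -0.2 0 0;0.05 -0.1 0 0;0 0 0 0;0 0 0 0;0 0 0 0"

```text
t: 2.87
eef_pos: [511.7, 104.9, 330.2]
tcp_rot: [3.141, -0.0, -3.14]
ft_force: [-0.4, -0.9, 0.1]
opening: 1.002
grip_force: 0.0
```

```bash
python3 - <<'E'
from h import *
s=env.state();print(s["eef_pos"],s["tcp_rot"])
p,d,K,W=shot("wrist","w2")
cv2.imwrite("pics/w2c.png",cv2.resize(p[90:330,110:380,::-1],None,fx=2.5,fy=2.5,interpolation=cv2.INTER_CUBIC))
E
```

```text
[511.72728687 104.94809701 330.17307257] [ 3.14131618e+00 -3.37687937e-04 -3.14032016e+00]
```

View pics/w2c.png

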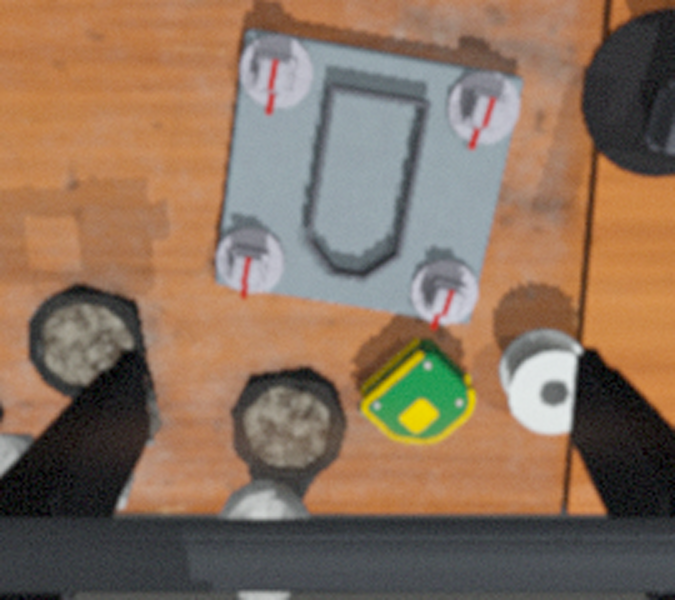

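The view shows the whole mount: plate corners at crop (245,30), (521,75), (466,325) and (217,283), four flanges with red stripes, and the nest with its cut end down. The tape and the reel are just beyond it.

```bash
python3 - <<'E'
from h import *
np.set_printoptions(precision=1,suppress=True)
p,d,K,W=load("w2");h=cv2.cvtColor(p,cv2.COLOR_RGB2HSV).astype(int)
roi=np.zeros(d.shape,bool);roi[95:225,185:325]=1
print("plate px hsv",h[160,245],"flange",h[121,213],"wood",h[200,150])
m=((h[...,1]<110)&(h[...,2]>90)&roi)
m=cv2.morphologyEx(m.astype(np.uint8),cv2.MORPH_OPEN,np.ones((3,3)))
cs=sorted(cv2.findContours(m,0,1)[0],key=cv2.contourArea)[-1]
r=cv2.minAreaRect(ray(K,W,cs[:,0],12)[:,:2].astype(np.float32));print("plate",r)
q=cv2.minAreaRect(cs);q=cv2.boxPoints(q)
poly=cv2.approxPolyDP(cv2.convexHull(cs),6,True)[:,0];print("poly",poly,ray(K,W,poly,12)[:,:2])
# red stripes
red=(((h[...,0]<8)|(h[...,0]>172))&(h[...,1]>120)&roi)
n,l,st,ce=cv2.connectedComponentsWithStats(cv2.dilate(red.astype(np.uint8),np.ones((3,3))))
C=cloud(p,d,K,W)
for i in range(1,n):
    v,u=np.nonzero((l==i)&red)
    if len(u)<8: continue
    A=ray(K,W,np.c_[u,v],34); zz=C[v,u,2]
    print("stripe",u.min(),u.max(),v.min(),v.max(),"z",np.percentile(zz,[10,50,90]))
    for zn,sel in((34,zz>26),(16,zz<=26)):
        if sel.sum()<5: continue
        A=ray(K,W,np.c_[u,v][sel],zn)[:,:2].astype(np.float32)
        f=cv2.fitLine(A,cv2.DIST_HUBER,0,.01,.01).ravel();print("  ",zn,A.mean(0),A[:,0].min(),A[:,0].max(),"ang",np.degrees(np.arctan(f[1]/f[0])))
# flanges
fm=((h[...,1]<40)&(h[...,2]>150)&roi).astype(np.uint8)
print("flange px",fm.sum())
g=cv2.cvtColor(p,cv2.COLOR_RGB2GRAY)
for c in cv2.HoughCircles(cv2.resize(g,None,fx=3,fy=3),cv2.HOUGH_GRADIENT,1,100,param1=120,param2=18,minRadius=34,maxRadius=52)[0]:
    if 185<c[0]/3<325 and 95<c[1]/3<225: print("circ",c/3,ray(K,W,c[:2]/3-.33,16)[0,:2])
E
```

```text
plate px hsv [ 99  29 173] flange [123  16 177] wood [ 12 105 160]
plate ((517.0455932617188, 119.4513931274414), (180.2608184814453, 183.5514373779297), 80.11602020263672)
poly [[324  98]
 [324 173]
 [297 220]
 [196 203]
 [209 101]] [[438.8 199.6]
 [543.1 206.4]
 [616.1 170.4]
 [589.3  19.2]
 [443.1  44. ]]
stripe 218 220 114 124 z [33.3 34.1 35.7]
   34 [465.   58.8] 458.6981 471.5598 ang -12.893755
stripe 217 218 128 134 z [15.3 16.2 17.2]
   16 [483.6  54.9] 478.76306 486.96033 ang -7.271214
stripe 304 307 130 139 z [32.9 33.7 35.4]
   34 [484.6 173.1] 479.12228 491.0211 ang -14.283511
stripe 298 300 142 148 z [15.7 16.5 17.1]
   16 [502.5 168.3] 497.7691 506.17578 ang -15.981811
stripe 206 209 193 208 z [15.8 32.9 34.5]
   34 [573.9  40.4] 566.8546 581.69867 ang -12.834456
   16 [592.7  36.4] 589.46216 595.7325 ang -9.1338625
stripe 288 290 206 213 z [34.  34.7 35.5]
   34 [591.3 155.4] 585.9553 596.57574 ang -15.158772
stripe 282 285 217 222 z [-0.5 15.2 16.5]
   16 [614.4 149.5] 609.7675 617.8087 ang -9.410085
flange px 8049
```

>>> drive_tool --deltas "-0.1 0.36 0 -0.035;-0.1 0.36 0 -0.034;-0.1 0.36 0 0;-0.1 0.36 0 0;-0.02 0.26 0 0;0 0 0 0;0 0 0 0;0 0 0 0"

```text
t: 3.58
eef_pos: [469.9, 274.7, 330.2]
tcp_rot: [-3.142, 0.0, 2.928]
ft_force: [1.3, -0.6, -0.6]
opening: 1.001
grip_force: 0.0
```

```bash
python3 - <<'E'
from h import *
s=env.state();print(s["eef_pos"],s["tcp_rot"])
p,d,K,W=shot("wrist","w3")
print(bar(p,d,K,W),bar(p,d,K,W,(124,134)))
g=cv2.cvtColor(p,cv2.COLOR_RGB2HSV);m=((g[...,2]<75)).astype(np.uint8)
C=cloud(p,d,K,W);m&=(abs(C[...,2]-3)<4)
m=cv2.morphologyEx(m,cv2.MORPH_OPEN,np.ones((3,3)))
for c in cv2.findContours(m,0,1)[0]:
    if cv2.contourArea(c)>800: print("mat?",cv2.boundingRect(c),cv2.minEnclosingCircle(ray(K,W,c[:,0],3)[:,:2].astype(np.float32)))
E
```

```text
[469.87676258 274.65666773 330.22070239] [-3.14151999e+00  2.38760104e-05  2.92774043e+00]
n 921 z med 127.9690959560566
n 907 z med 127.97807255176008
(((491.77764892578125, 289.2369079589844), (15.525092124938965, 78.01151275634766), 78.3106689453125), array([488.909289  , 289.30607796])) (((491.88470458984375, 289.21478271484375), (15.525092124938965, 77.7928695678711), 78.3106689453125), array([489.44815633, 289.21070511]))
mat? (226, 124, 64, 62) ((478.37432861328125, 277.6461486816406), 46.544883728027344)
```

View pics/w3.png

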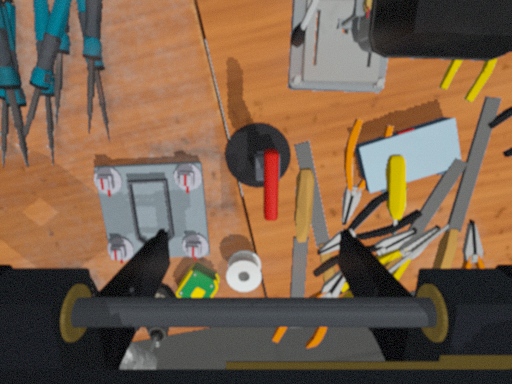

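The bar is centred at pixel (271,185), free of the fingers, and the mat is at (258,155). The bar runs close to the tool's x axis. I'll descend and grip it.

>>> drive_tool --deltas "0.11 0.08 -0.3 0.003;0.11 0.065 -0.3 0;0 0 -0.3 0;0 0 -0.3 0;0 0 -0.3 0;0 0 -0.3 0;0 0 -0.2 0;0 0 -0.15 0;0 0 0 0;0 0 0 0"

```text
t: 4.47
eef_pos: [492.7, 288.2, 115.1]
tcp_rot: [-3.141, -0.001, 2.935]
ft_force: [-0.5, 0.0, 0.7]
opening: 1.0
grip_force: 0.0
```

>>> drive_tool --deltas "0 0 0 0;0 0 0 0;0 0 0 0;0 0 0 0;0 0 0 0;0 0 0 0;0 0 0 0;0 0 0 0" --gripper 1

```text
t: 5.13
eef_pos: [492.4, 289.1, 115.2]
tcp_rot: [3.141, 0.0, 2.936]
ft_force: [-0.4, 0.2, 0.3]
opening: 0.498
grip_force: 0.0
```

>>> drive_tool --deltas "0 0 0 0;0 0 0 0;0 0 0 0;0 0 0 0;0 0 0 0;0 0 0 0;0 0 0 0;0 0 0 0"

```text
t: 5.8
eef_pos: [492.5, 289.1, 115.1]
tcp_rot: [3.142, 0.0, 2.936]
ft_force: [0.1, 0.1, -0.1]
opening: 0.164
grip_force: 30.0
```

>>> drive_tool --deltas "0 0 0.2 0;0 0 0.2 0;0 0 0.2 0;-0.02 -0.3 0 -0.011;-0.02 -0.3 0 0;-0.02 -0.3 0 0;-0.01 -0.25 0 0;0 0 0 0;0 0 0 0;0 0 0 0"

```text
t: 6.63
eef_pos: [485.6, 174.4, 175.2]
tcp_rot: [3.141, 0.0, 2.901]
ft_force: [0.0, -0.7, -1.5]
opening: 0.165
grip_force: 30.0
```

```bash
python3 - <<'E'
from h import *
s=env.state();print(s["eef_pos"],s["tcp_rot"],s["opening"],s["grip_force"])
p,d,K,W=shot("wrist","w4")
print(bar(p,d,K,W,(150,220)))
E
```

```text
[485.60117518 174.36298763 175.16955167] [3.14126039e+00 1.01356082e-04 2.90103496e+00] 0.16495427715295014 29.995965608395636
n 4065 z med 187.9383182502798
(((485.1826477050781, 174.26644897460938), (19.4821834564209, 78.68824005126953), 76.31752014160156), array([473.99313922, 176.75969077]))
```

View pics/w4.png

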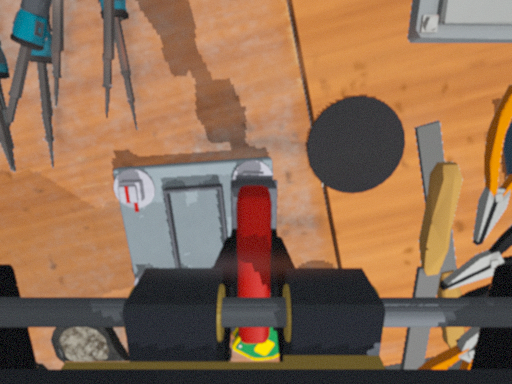

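The wrench hangs upright over screw 1, and the mat is now clear at (355,144). I'll measure it from this frame. Now descending.

>>> drive_tool --deltas "0 -0.005 -0.1 0;0 0 -0.1 0;0 0 -0.1 0;0 0 -0.08 0;0 0 -0.05 0;0 0 -0.03 0;0 0 0 0;0 0 0 0"

```text
t: 7.35
eef_pos: [485.5, 173.6, 129.1]
tcp_rot: [3.142, -0.0, 2.901]
ft_force: [-0.7, 0.6, -1.9]
opening: 0.166
grip_force: 30.0
```

```bash
python3 - <<'E'
from h import *
p,d,K,W=load("w4");h=cv2.cvtColor(p,cv2.COLOR_RGB2HSV);C=cloud(p,d,K,W)
m=((h[...,2]<60)&(abs(C[...,2]-3)<5)).astype(np.uint8);m[:,:306]=0
m=cv2.morphologyEx(m,cv2.MORPH_OPEN,np.ones((5,5)))
for c in cv2.findContours(m,0,1)[0]:
    if cv2.contourArea(c)>800: print("mat",cv2.boundingRect(c),cv2.minEnclosingCircle(ray(K,W,c[:,0],3)[:,:2].astype(np.float32)))
E
```

>>> drive_tool --deltas "0 0 0 -0.035;0 0 0 -0.035;0 0 0 -0.035;0 0 0 -0.035;0 0 0 -0.035;0 0 0 -0.035;0 0 0 -0.035;0 0 0 -0.035;0 0 0 -0.026;0 0 0 0"

```text
t: 8.18
eef_pos: [484.9, 173.7, 129.3]
tcp_rot: [-3.141, -0.0, 1.937]
ft_force: [-2.6, 0.3, -1.7]
opening: 0.166
grip_force: 30.0
```

>>> drive_tool --deltas "0 0 0 0;0 0 0 0;0 0 0 0.03;0 0 0 0.02;0 0 0.2 0;0 0 0.2 0;0 0 0.06 0;0 0 0 0;0 0 0 0"

```text
t: 8.93
eef_pos: [485.5, 173.5, 174.9]
tcp_rot: [3.141, 0.0, 2.098]
ft_force: [-0.2, 0.1, -1.5]
opening: 0.165
grip_force: 30.0
```

>>> drive_tool --deltas "0.2 -0.3 0 0.036;0.2 -0.3 0 0.036;0.2 -0.3 0 0.036;0.2 -0.3 0 0.036;0.082 -0.129 0 0.036;0 0 0 0.036;0 0 0 0.036;0 0 0 0.003;0 0 0 0;0 0 0 0"

```text
t: 9.77
eef_pos: [573.4, 40.9, 174.5]
tcp_rot: [-3.142, -0.001, 2.895]
ft_force: [0.1, 0.1, -2.3]
opening: 0.167
grip_force: 30.0
```

```bash
cat >> h.py <<'E'
S={1:(485.1,173.6),2:(593.5,154.9),3:(573.7,40.6),4:(465.3,59.3)}
def stripes(p,d,K,W):
    h=cv2.cvtColor(p,cv2.COLOR_RGB2HSV);red=((h[...,0]<10)|(h[...,0]>170))&(h[...,1]>90)
    C=cloud(p,d,K,W)
    for k,(x,y) in S.items():
        r=np.hypot(C[...,0]-x,C[...,1]-y)
        for zn,lo,hi in((34,25,45),(16,8,24)):
            v,u=np.nonzero(red&(r<24)&(C[...,2]>lo)&(C[...,2]<hi))
            if len(u)<5: continue
            A=ray(K,W,np.c_[u,v],zn)[:,:2]; mm=A.mean(0)-(x,y)
            f=cv2.fitLine(A.astype(np.float32),cv2.DIST_HUBER,0,.01,.01).ravel()
            print("screw",k,"z",zn,"n",len(u),"joint line",round(-np.arctan2(f[1],f[0])-.171,2),"mean dir",round(-np.arctan2(mm[1],mm[0])-.171,2),np.round(mm,1))
E
python3 - <<'E'
from h import *
s=env.state();print(s["eef_pos"],s["tcp_rot"])
p,d,K,W=shot("wrist","w5");stripes(p,d,K,W);print(bar(p,d,K,W,(150,220)))
cv2.imwrite("pics/w5c.png",cv2.resize(p[60:384,100:500,::-1],None,fx=1.8,fy=1.8))
E
```

```text
[573.42753117  40.86651902 174.50899315] [-3.14154483e+00 -8.23519963e-04  2.89530339e+00]
screw 1 z 34 n 72 joint line 0.76 mean dir 1.36 [ 0.  -0.8]
screw 1 z 16 n 67 joint line 0.84 mean dir 0.79 [ 10.  -14.4]
screw 2 z 34 n 52 joint line 0.08 mean dir 2.9 [-0.7 -0. ]
screw 2 z 16 n 37 joint line 0.17 mean dir 0.11 [18.2 -5.3]
screw 4 z 34 n 65 joint line 0.08 mean dir 1.68 [-0.2 -0.7]
screw 4 z 16 n 56 joint line 0.04 mean dir 0.08 [17.2 -4.4]
n 4107 z med 187.30135258815216
(((573.1987915039062, 40.07500457763672), (18.923259735107422, 79.8696517944336), 73.9524154663086), array([562.16339155,  43.23344078]))
```

View pics/w5c.png

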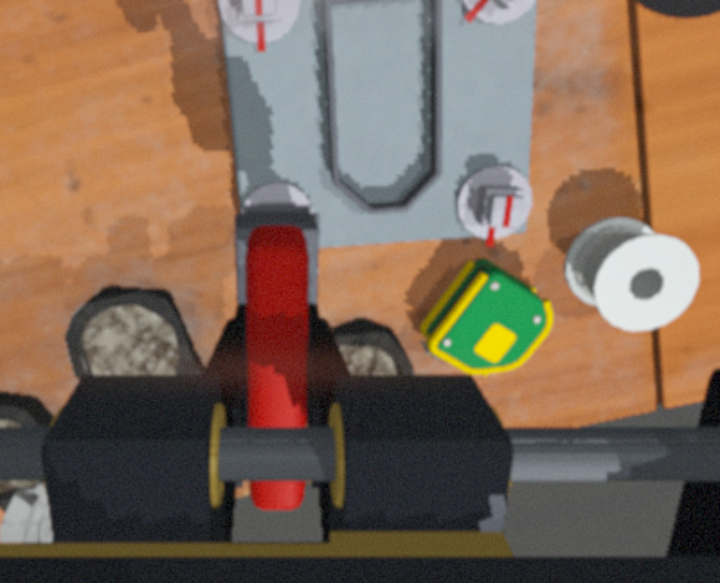

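Screw 1 reads about 0.80 and screws 2 and 4 are untouched. Before turning here I'll check the height of the fixtures behind the mount.

```bash
python3 - <<'E'
from h import *
np.set_printoptions(precision=0,suppress=True)
for n in("t1",):
    p,d,K,W=load(n);C=cloud(p,d,K,W)
    for y0 in range(-60,300,40):
        for x0 in(620,660,700,740):
            m=(d>0)&(abs(C[...,0]-x0)<20)&(abs(C[...,1]-y0)<20)
            print(x0,y0,np.percentile(C[m][:,2],98).round() if m.any() else None,end=" | ")
        print()
E
```

```text
620 -60 161.0 | 660 -60 170.0 | 700 -60 100.0 | 740 -60 838.0 | 
620 -20 157.0 | 660 -20 151.0 | 700 -20 112.0 | 740 -20 840.0 | 
620 20 6.0 | 660 20 158.0 | 700 20 147.0 | 740 20 843.0 | 
620 60 6.0 | 660 60 167.0 | 700 60 168.0 | 740 60 844.0 | 
620 100 14.0 | 660 100 31.0 | 700 100 22.0 | 740 100 839.0 | 
620 140 31.0 | 660 140 31.0 | 700 140 28.0 | 740 140 840.0 | 
620 180 34.0 | 660 180 39.0 | 700 180 6.0 | 740 180 828.0 | 
620 220 40.0 | 660 220 40.0 | 700 220 6.0 | 740 220 834.0 | 
620 260 7.0 | 660 260 33.0 | 700 260 81.0 | 740 260 832.0 |
```

>>> drive_tool --deltas "0.002 0.002 -0.1 0;0 0 -0.1 0;0 0 -0.1 0;0 0 -0.08 0;0 0 -0.05 0;0 0 -0.025 0;0 0 0 0;0 0 0 0"

```text
t: 10.48
eef_pos: [574.0, 40.9, 129.7]
tcp_rot: [3.141, 0.0, 2.898]
ft_force: [-0.5, -0.4, -1.7]
opening: 0.167
grip_force: 30.0
```

>>> drive_tool --deltas "0 0 0 -0.035;0 0 0 -0.035;0 0 0 -0.035;0 0 0 -0.035;0 0 0 -0.035;0 0 0 -0.035;0 0 0 -0.035;0 0 0 -0.035;0 0 0 -0.025;0 0 0 0"

```text
t: 11.32
eef_pos: [574.0, 40.7, 130.2]
tcp_rot: [3.141, 0.001, 1.937]
ft_force: [0.2, -2.4, -0.6]
opening: 0.166
grip_force: 30.0
```

>>> drive_tool --deltas "0 0 0 0;0 0 0 0;0 0 0 0.03;0 0 0 0.02;0 0 0.2 0;0 0 0.2 0;0 0 0.06 0;0 0 0 0;0 0 0 0"

```text
t: 12.07
eef_pos: [573.7, 41.0, 175.3]
tcp_rot: [3.141, 0.0, 2.098]
ft_force: [-0.1, -0.0, -1.1]
opening: 0.168
grip_force: 30.0
```

>>> drive_tool --deltas "0.04 0.25 0 0.036;0.04 0.25 0 0.036;0.04 0.25 0 0.036;0.04 0.25 0 0.036;0.036 0.14 0 0.036;0 0 0 0.036;0 0 0 0.036;0 0 0 0.003;0 0 0 0;0 0 0 0"

```text
t: 12.9
eef_pos: [593.2, 154.7, 174.9]
tcp_rot: [-3.141, -0.001, 2.895]
ft_force: [0.3, 0.1, -2.4]
opening: 0.168
grip_force: 30.0
```

```bash
python3 - <<'E'
from h import *
s=env.state();print(s["eef_pos"],s["tcp_rot"])
p,d,K,W=shot("wrist","w6");stripes(p,d,K,W);print(bar(p,d,K,W,(150,220)))
E
```

```text
[593.23938606 154.68823892 174.93264656] [-3.14134954e+00 -9.53014092e-04  2.89469735e+00]
screw 1 z 34 n 64 joint line 0.76 mean dir 1.37 [ 0.  -0.6]
screw 1 z 16 n 54 joint line 0.79 mean dir 0.78 [ 10.3 -14.6]
screw 3 z 34 n 54 joint line 0.74 mean dir -0.26 [0.4 0. ]
screw 3 z 16 n 23 joint line 0.91 mean dir 0.75 [ 12.8 -16.6]
screw 4 z 34 n 73 joint line 0.03 mean dir 1.06 [ 0.2 -0.6]
screw 4 z 16 n 59 joint line 0.05 mean dir 0.07 [17.1 -4.2]
n 4098 z med 187.72522334548626
(((592.9708862304688, 153.8741455078125), (18.88162612915039, 79.65375518798828), 73.88838958740234), array([581.93707458, 157.03038435]))
```

>>> drive_tool --deltas "0.002 0.002 -0.1 0;0 0 -0.1 0;0 0 -0.1 0;0 0 -0.08 0;0 0 -0.05 0;0 0 -0.025 0;0 0 0 0;0 0 0 0"

```text
t: 13.62
eef_pos: [593.8, 155.1, 130.2]
tcp_rot: [3.141, 0.0, 2.898]
ft_force: [1.1, -0.9, -1.3]
opening: 0.163
grip_force: 30.0
```

>>> drive_tool --deltas "0 0 0 -0.035;0 0 0 -0.035;0 0 0 -0.035;0 0 0 -0.035;0 0 0 -0.035;0 0 0 -0.035;0 0 0 -0.035;0 0 0 -0.035;0 0 0 -0.025;0 0 0 0"

```text
t: 14.45
eef_pos: [593.6, 154.9, 130.7]
tcp_rot: [3.141, 0.0, 1.937]
ft_force: [-1.6, -1.1, -0.2]
opening: 0.166
grip_force: 30.0
```

>>> drive_tool --deltas "0 0 0 0;0 0 0 0;0 0 0 0.03;0 0 0 0.02;0 0 0.2 0;0 0 0.2 0;0 0 0.06 0;0 0 0 0;0 0 0 0"

```text
t: 15.2
eef_pos: [593.6, 155.1, 175.8]
tcp_rot: [3.141, 0.0, 2.098]
ft_force: [0.1, -0.4, -2.1]
opening: 0.167
grip_force: 30.0
```

>>> drive_tool --deltas "-0.26 -0.2 0 0.036;-0.26 -0.2 0 0.036;-0.26 -0.2 0 0.036;-0.26 -0.2 0 0.036;-0.24 -0.152 0 0.036;0 0 0 0.036;0 0 0 0.036;0 0 0 0.003;0 0 0 0;0 0 0 0"

```text
t: 16.03
eef_pos: [465.6, 60.0, 175.6]
tcp_rot: [-3.142, -0.001, 2.895]
ft_force: [-0.4, 0.8, -1.5]
opening: 0.166
grip_force: 30.0
```

```bash
python3 - <<'E'
from h import *
s=env.state();print(s["eef_pos"],s["tcp_rot"])
p,d,K,W=shot("wrist","w7");stripes(p,d,K,W);print(bar(p,d,K,W,(150,220)))
E
```

```text
[465.57092733  60.0030275  175.5832365 ] [-3.14150736e+00 -8.71296910e-04  2.89519772e+00]
screw 1 z 34 n 49 joint line 0.75 mean dir 2.21 [-0.5 -0.4]
screw 1 z 16 n 47 joint line 0.78 mean dir 0.79 [  9.9 -14.3]
screw 2 z 34 n 27 joint line 0.73 mean dir -2.5 [-1.1  1.2]
n 4091 z med 188.41822070209713
(((464.8529968261719, 57.65206527709961), (24.71986961364746, 79.2757568359375), 80.77545928955078), array([454.13293991,  62.36669418]))
```

>>> drive_tool --deltas "-0.002 -0.005 -0.1 0;0 0 -0.1 0;0 0 -0.1 0;0 0 -0.08 0;0 0 -0.05 0;0 0 -0.03 0;0 0 0 0;0 0 0 0"

```text
t: 16.75
eef_pos: [465.6, 59.4, 130.2]
tcp_rot: [3.141, 0.0, 2.898]
ft_force: [0.4, 0.6, -2.9]
opening: 0.17
grip_force: 30.0
```

>>> drive_tool --deltas "0 0 0 -0.035;0 0 0 -0.035;0 0 0 -0.035;0 0 0 -0.035;0 0 0 -0.035;0 0 0 -0.035;0 0 0 -0.035;0 0 0 -0.035;0 0 0 -0.025;0 0 0 0"

```text
t: 17.58
eef_pos: [465.6, 59.2, 130.6]
tcp_rot: [3.141, 0.001, 1.937]
ft_force: [-0.8, -3.6, 0.0]
opening: 0.167
grip_force: 30.0
```

>>> drive_tool --deltas "0 0 0 0;0 0 0 0;0 0 0 0.03;0 0 0 0.03;0 0 0 0.02;0 0 0.2 0;0 0 0.2 0;0 0 0.06 0;0 0 0 0;0 0 0 0"

```text
t: 18.42
eef_pos: [465.3, 59.5, 175.9]
tcp_rot: [3.141, 0.0, 2.192]
ft_force: [-0.3, -0.2, -2.1]
opening: 0.168
grip_force: 30.0
```

>>> drive_tool --deltas "0.25 0.2 0 0;0.25 0.2 0 0;0.25 0.2 0 0;0.25 0.2 0 0;0.282 0.156 0 0;0 0 0 0;0 0 0 0"

```text
t: 19.0
eef_pos: [593.7, 155.6, 173.9]
tcp_rot: [-3.139, -0.001, 2.193]
ft_force: [-0.3, -0.2, -2.1]
opening: 0.166
grip_force: 30.0
```

```bash
python3 - <<'E'
from h import *
s=env.state();print(s["eef_pos"],s["tcp_rot"])
p,d,K,W=shot("wrist","w8");stripes(p,d,K,W)
p,d,K,W=shot("side","s8");stripes(p,d,K,W)
E
```

```text
[593.70725075 155.62923201 173.88977452] [-3.13940107e+00 -1.24105414e-03  2.19293497e+00]
screw 1 z 34 n 69 joint line 0.77 mean dir 1.48 [-0.  -0.5]
screw 1 z 16 n 53 joint line 0.85 mean dir 0.79 [ 10.2 -14.4]
screw 3 z 34 n 26 joint line 0.84 mean dir -2.26 [-1.6  2.9]
screw 4 z 34 n 55 joint line 0.78 mean dir 0.5 [ 0.4 -0.3]
screw 4 z 16 n 35 joint line 0.76 mean dir 0.75 [ 11.8 -15.4]
```

>>> drive_tool --deltas "0 -0.005 -0.1 0;0 0 -0.1 0;0 0 -0.1 0;0 0 -0.08 0;0 0 -0.05 0;0 0 -0.02 0;0 0 0 0;0 0 0 0"

```text
t: 19.77
eef_pos: [593.8, 154.5, 131.3]
tcp_rot: [3.141, 0.0, 2.192]
ft_force: [-0.0, -0.5, -1.2]
opening: 0.167
grip_force: 30.0
```

>>> drive_tool --deltas "0 0 0 -0.036;0 0 0 -0.036;0 0 0 -0.036;0 0 0 -0.036;0 0 0 -0.036;0 0 0 -0.036;0 0 0 -0.036;0 0 0 -0.036;0 0 0 -0.036;0 0 0 -0.004"

```text
t: 20.6
eef_pos: [593.3, 154.6, 131.6]
tcp_rot: [-3.141, 0.0, 1.156]
ft_force: [-3.5, 0.8, -0.8]
opening: 0.165
grip_force: 30.0
```

>>> drive_tool --deltas "0 0 0 0;0 0 0 0;0 0 0 0;0 0 0 0.03;0 0 0 0.03;0 0 0.2 0;0 0 0.2 0;0 0 0.06 0;0 0 0 0;0 0 0 0"

```text
t: 21.43
eef_pos: [593.7, 154.4, 176.7]
tcp_rot: [3.141, -0.0, 1.35]
ft_force: [0.6, -0.2, -1.8]
opening: 0.161
grip_force: 30.0
```

>>> drive_tool --deltas "-0.26 -0.2 0 0.034;-0.26 -0.2 0 0.034;-0.26 -0.2 0 0.034;-0.26 -0.2 0 0.034;-0.24 -0.152 0 0.034;0 0 0 0.034;0 0 0 0.034;0 0 0 0.03;0 0 0 0;0 0 0 0"

```text
t: 22.27
eef_pos: [465.4, 59.3, 176.4]
tcp_rot: [-3.141, -0.001, 2.189]
ft_force: [-0.6, -0.6, -2.1]
opening: 0.167
grip_force: 30.0
```

```bash
python3 - <<'E'
from h import *
s=env.state();print(s["eef_pos"],s["tcp_rot"])
p,d,K,W=shot("wrist","w9");stripes(p,d,K,W);print(bar(p,d,K,W,(150,220)))
p,d,K,W=shot("top","t9");stripes(p,d,K,W)
E
```

```text
[465.41666561  59.26618498 176.42209816] [-3.14085745e+00 -6.03220350e-04  2.18876873e+00]
screw 1 z 34 n 66 joint line 0.76 mean dir 1.5 [-0.1 -0.6]
screw 1 z 16 n 53 joint line 0.77 mean dir 0.79 [ 10.2 -14.5]
screw 2 z 34 n 46 joint line -1.6 mean dir 1.67 [-0.1 -0.4]
screw 2 z 16 n 50 joint line -1.64 mean dir 1.52 [ -2.1 -17. ]
screw 3 z 34 n 34 joint line 0.79 mean dir -1.89 [-0.1  0.7]
n 4104 z med 189.21861481004743
(((463.7681579589844, 58.31660079956055), (24.484073638916016, 78.87688446044922), 40.35665512084961), array([458.52634047,  68.82774662]))
```

>>> drive_tool --deltas "0 0 -0.1 0;0 0 -0.1 0;0 0 -0.1 0;0 0 -0.08 0;0 0 -0.06 0;0 0 -0.03 0;0 0 0 0;0 0 0 0"

```text
t: 23.03
eef_pos: [465.7, 59.3, 130.2]
tcp_rot: [3.142, -0.0, 2.191]
ft_force: [0.5, -0.3, -1.2]
opening: 0.165
grip_force: 30.0
```

>>> drive_tool --deltas "0 0 0 -0.036;0 0 0 -0.036;0 0 0 -0.036;0 0 0 -0.036;0 0 0 -0.036;0 0 0 -0.036;0 0 0 -0.036;0 0 0 -0.036;0 0 0 -0.036;0 0 0 -0.004"

```text
t: 23.87
eef_pos: [465.3, 59.0, 130.5]
tcp_rot: [-3.142, 0.001, 1.156]
ft_force: [-1.6, -3.2, -1.0]
opening: 0.165
grip_force: 30.0
```

>>> drive_tool --deltas "0 0 0 0;0 0 0 0;0 0 0 0;0 0 0 0.03;0 0 0 0.03;0 0 0.2 0;0 0 0.2 0;0 0 0.06 0;0 0 0 0;0 0 0 0"

```text
t: 24.7
eef_pos: [465.7, 59.4, 175.9]
tcp_rot: [3.141, -0.0, 1.35]
ft_force: [-0.1, 0.0, -2.3]
opening: 0.165
grip_force: 30.0
```

>>> drive_tool --deltas "0.04 0.25 0 0.034;0.04 0.25 0 0.034;0.04 0.25 0 0.034;0.04 0.25 0 0.034;0.038 0.143 0 0.034;0 0 0 0.034;0 0 0 0.034;0 0 0 0.03;0 0 0 0;0 0 0 0"

```text
t: 25.53
eef_pos: [485.2, 173.6, 175.1]
tcp_rot: [-3.14, -0.001, 2.189]
ft_force: [-0.5, -0.6, -1.8]
opening: 0.169
grip_force: 30.0
```

```bash
python3 - <<'E'
from h import *
s=env.state();print(s["eef_pos"],s["tcp_rot"])
p,d,K,W=shot("wrist","w10");stripes(p,d,K,W)
E
```

```text
[485.15846391 173.55788564 175.12431587] [-3.14040398e+00 -6.21864927e-04  2.18875138e+00]
screw 2 z 34 n 40 joint line -1.62 mean dir 1.48 [-0.  -0.7]
screw 2 z 16 n 26 joint line -1.54 mean dir 1.51 [ -2.  -17.4]
screw 4 z 34 n 24 joint line -1.62 mean dir -1.35 [0.8 2. ]
```

>>> drive_tool --deltas "0 0 -0.1 0;0 0 -0.1 0;0 0 -0.1 0;0 0 -0.08 0;0 0 -0.05 0;0 0 -0.03 0;0 0 0 0;0 0 0 0"

```text
t: 26.25
eef_pos: [485.5, 173.6, 130.1]
tcp_rot: [3.142, -0.0, 2.191]
ft_force: [-0.4, -0.2, -2.4]
opening: 0.166
grip_force: 30.0
```

>>> drive_tool --deltas "0 0 0 -0.036;0 0 0 -0.036;0 0 0 -0.036;0 0 0 -0.036;0 0 0 -0.036;0 0 0 -0.036;0 0 0 -0.036;0 0 0 -0.036;0 0 0 -0.036;0 0 0 -0.004"

```text
t: 27.08
eef_pos: [485.0, 173.5, 130.4]
tcp_rot: [-3.141, 0.001, 1.156]
ft_force: [-2.5, -0.7, -1.3]
opening: 0.166
grip_force: 30.0
```

>>> drive_tool --deltas "0 0 0 0;0 0 0 0;0 0 0 0;0 0 0 0.03;0 0 0 0.03;0 0 0.2 0;0 0 0.2 0;0 0 0.06 0;0 0 0 0;0 0 0 0"

```text
t: 27.92
eef_pos: [485.6, 173.6, 175.9]
tcp_rot: [3.141, -0.0, 1.35]
ft_force: [-0.3, 0.7, -3.1]
opening: 0.165
grip_force: 30.0
```

>>> drive_tool --deltas "0.2 -0.3 0 0.034;0.2 -0.3 0 0.034;0.2 -0.3 0 0.034;0.2 -0.3 0 0.034;0.085 -0.13 0 0.034;0 0 0 0.034;0 0 0 0.034;0 0 0 0.03;0 0 0 0;0 0 0 0"

```text
t: 28.75
eef_pos: [573.7, 40.6, 175.1]
tcp_rot: [-3.141, -0.001, 2.189]
ft_force: [0.1, 0.4, -2.9]
opening: 0.163
grip_force: 30.0
```

```bash
python3 - <<'E'
from h import *
s=env.state();print(s["eef_pos"],s["tcp_rot"])
p,d,K,W=shot("wrist","w11");stripes(p,d,K,W)
E
```

```text
[573.71198436  40.57135237 175.1082603 ] [-3.14071305e+00 -7.85888270e-04  2.18871053e+00]
screw 1 z 16 n 73 joint line -1.58 mean dir 1.53 [ -2.3 -18.2]
screw 2 z 34 n 73 joint line -1.6 mean dir 1.55 [-0.1 -0.7]
screw 2 z 16 n 63 joint line -1.6 mean dir 1.52 [ -2.  -17.1]
screw 4 z 34 n 69 joint line -1.62 mean dir 0.96 [ 0.4 -0.9]
screw 4 z 16 n 50 joint line -1.62 mean dir 1.5 [ -1.8 -18.5]
```

>>> drive_tool --deltas "0 0 -0.1 0;0 0 -0.1 0;0 0 -0.1 0;0 0 -0.08 0;0 0 -0.05 0;0 0 -0.03 0;0 0 0 0;0 0 0 0"

```text
t: 29.47
eef_pos: [574.1, 40.6, 130.2]
tcp_rot: [3.141, 0.0, 2.191]
ft_force: [-0.5, -0.2, -1.5]
opening: 0.163
grip_force: 30.0
```

>>> drive_tool --deltas "0 0 0 -0.036;0 0 0 -0.036;0 0 0 -0.036;0 0 0 -0.036;0 0 0 -0.036;0 0 0 -0.036;0 0 0 -0.036;0 0 0 -0.036;0 0 0 -0.036;0 0 0 -0.004"

```text
t: 30.3
eef_pos: [573.8, 40.5, 130.6]
tcp_rot: [3.141, 0.0, 1.156]
ft_force: [-1.9, -0.2, -1.4]
opening: 0.167
grip_force: 30.0
```

>>> drive_tool --deltas "0 0 0 0;0 0 0 0;0 0 0 0;0 0 0 0.03;0 0 0 0.03;0 0 0.2 0;0 0 0.2 0;0 0 0.06 0;0 0 0 0;0 0 0 0"

```text
t: 31.13
eef_pos: [573.9, 40.6, 175.8]
tcp_rot: [3.141, -0.0, 1.35]
ft_force: [-1.0, 0.2, -2.1]
opening: 0.163
grip_force: 30.0
```

>>> drive_tool --deltas "-0.14 0.34 0 0.034;-0.14 0.34 0 0.034;-0.14 0.34 0 0.034;-0.14 0.34 0 0.034;-0.14 0.34 0 0.034;-0.14 0.34 0 0.034;-0.11 0.33 0 0.034;0 0 0 0.034;0 0 0 0;0 0 0 0"

```text
t: 31.97
eef_pos: [478.6, 277.5, 175.1]
tcp_rot: [-3.14, -0.0, 2.202]
ft_force: [-0.0, 0.0, -2.7]
opening: 0.167
grip_force: 30.0
```

```bash
python3 - <<'E'
from h import *
s=env.state();print(s["eef_pos"],s["tcp_rot"])
p,d,K,W=load("w4");print("mat",ray(K,W,(355,144),3))
p,d,K,W=shot("wrist","w12");stripes(p,d,K,W)
p,d,K,W=shot("top","t12");stripes(p,d,K,W);print(bar(p,d,K,W,(150,220)))
E
```

```text
[478.58335212 277.48216831 175.12816662] [-3.14018955e+00 -2.17507976e-04  2.20177452e+00]
mat [[476.6027217  277.60282533   3.        ]]
screw 1 z 34 n 6 joint line -0.84 mean dir -1.65 [0.6 6.2]
screw 2 z 34 n 32 joint line -1.63 mean dir 1.93 [-0.6 -1. ]
screw 4 z 34 n 25 joint line -1.62 mean dir 1.19 [ 0.5 -2.2]
n 32 z med 186.90175008374672
(((499.49200439453125, 248.2157440185547), (19.394954681396484, 13.916576385498047), 57.12165451049805), array([498.40711759, 247.38569563]))
```

View pics/w12.png

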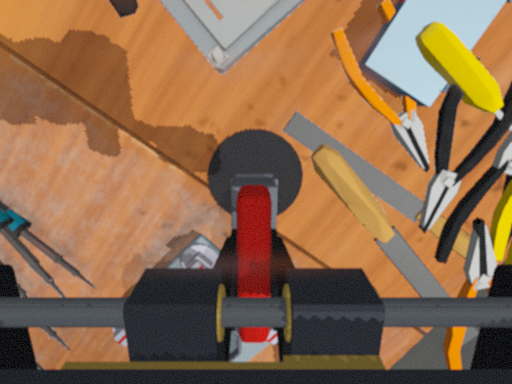

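>>> drive_tool --deltas "-0.01 0 -0.15 0;0 0 -0.15 0;0 0 -0.15 0;0 0 -0.08 0;0 0 -0.03 0;0 0 -0.03 0;0 0 0 0;0 0 0 0;0 0 0 0"

```text
t: 32.82
eef_pos: [478.2, 277.6, 117.7]
tcp_rot: [3.141, 0.0, 2.204]
ft_force: [-0.2, 0.3, -1.6]
opening: 0.166
grip_force: 30.0
```

>>> drive_tool --deltas "0 0 -0.01 0;0 0 -0.01 0;0 0 -0.005 0;0 0 0 0;0 0 0 0"

```text
t: 33.23
eef_pos: [478.1, 277.7, 115.1]
tcp_rot: [3.141, 0.0, 2.204]
ft_force: [-0.3, -0.8, 4.6]
opening: 0.167
grip_force: 30.0
```

>>> drive_tool --deltas "0 0 0 0;0 0 0 0;0 0 0 0;0 0 0 0;0 0 0 0;0 0 0 0;0 0 0 0;0 0 0 0;0 0 0 0;0 0 0 0" --gripper 0

```text
t: 34.07
eef_pos: [478.0, 277.6, 114.6]
tcp_rot: [3.142, 0.0, 2.204]
ft_force: [-0.4, -0.1, -0.3]
opening: 0.811
grip_force: 0.0
```

>>> drive_tool --deltas "0 0 0 0;0 0 0 0;0 0 0.3 0;0 0 0.3 0;0 0 0.3 0;0 0 0.3 0;0 0 0.3 0;0 0 0.3 0;0 0 0.2 0;0 0 0 0"

```text
t: 34.9
eef_pos: [478.8, 278.0, 319.0]
tcp_rot: [3.135, 0.002, 2.204]
ft_force: [0.5, 0.6, 0.1]
opening: 0.998
grip_force: 0.0
```

>>> drive_tool --deltas "0 -0.38 0 0.039;0 -0.38 0 0.039;0 -0.38 0 0.039;0 -0.38 0 0.039;0 -0.38 0 0.039;0 0 0 0.039;0 0 0 0.039;0 0 0 0;0 0 0 0;0 0 0 0"

```text
t: 35.73
eef_pos: [478.2, 98.7, 314.2]
tcp_rot: [-3.142, -0.001, 3.023]
ft_force: [-0.3, 0.2, -0.8]
opening: 0.999
grip_force: 0.0
```

```bash
python3 - <<'E'
from h import *
s=env.state();print(s["eef_pos"],s["tcp_rot"])
p,d,K,W=shot("wrist","w13");stripes(p,d,K,W);print(bar(p,d,K,W,(100,150)))
p,d,K,W=shot("top","t13")
print("yel",rects(p,(20,100,100),(35,255,255),K,W,32,60,(280,180,350,245)))
print("blu",rects(p,(105,150,80),(125,255,255),K,W,32,60))
E
```

```text
[478.20781023  98.69914331 314.24229978] [-3.14157531e+00 -6.68738241e-04  3.02270518e+00]
screw 1 z 34 n 23 joint line -1.62 mean dir 1.21 [ 0.3 -1.6]
screw 1 z 16 n 26 joint line -1.63 mean dir 1.54 [ -2.4 -17.5]
screw 2 z 34 n 22 joint line -1.65 mean dir 1.33 [ 0.1 -1.1]
screw 2 z 16 n 19 joint line -1.53 mean dir 1.5 [ -1.8 -16.9]
screw 3 z 34 n 21 joint line -1.55 mean dir 1.02 [ 0.3 -0.7]
screw 3 z 16 n 19 joint line -1.58 mean dir 1.52 [ -2.3 -18.3]
screw 4 z 34 n 25 joint line -1.56 mean dir 1.29 [ 0.1 -1.2]
screw 4 z 16 n 22 joint line -1.61 mean dir 1.49 [ -1.7 -18.2]
n 1559 z med 127.32807685082935
(((477.546142578125, 276.4071960449219), (16.08380889892578, 78.0436782836914), 36.11988067626953), array([475.56139535, 275.03800414]))
yel [((309, 192, 26, 36), array([ 510.9, -339.9]), array([110.2,  60.1]), 18.7)]
blu [((355, 195, 21, 33), array([ 508.6, -480.9]), array([102.5,  54.5]), 9.7)]
```

View pics/w13.png

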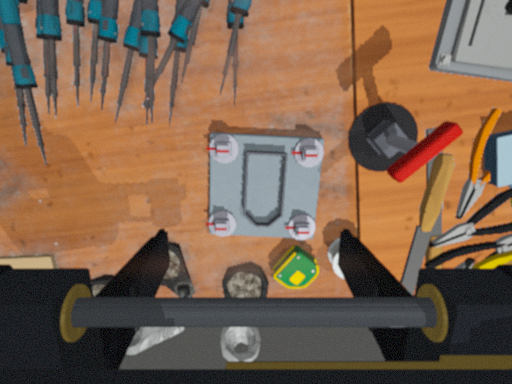

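All four screws read about 1.53 to 1.57, and the wrench stands upright on the mat at (478,276). Now for the trays.

>>> drive_tool --deltas "0 -0.25 0 -0.039;0 -0.25 0 -0.039;0 -0.25 0 -0.039;0 -0.25 0 -0.039;0 -0.25 0 -0.039;0 -0.25 0 -0.039;0 -0.25 0 -0.039;0 -0.25 0 -0.039;0 -0.25 0 -0.039;0 -0.25 0 -0.039"

```text
t: 36.67
eef_pos: [478.3, -152.4, 314.6]
tcp_rot: [3.142, -0.0, 1.794]
ft_force: [1.0, 1.5, -0.1]
opening: 0.996
grip_force: 0.0
```

>>> drive_tool --deltas "0 -0.25 0 -0.039;0 -0.25 0 -0.039;0 -0.25 0 -0.039;0 -0.25 0 -0.039;0 -0.25 0 -0.039;0 -0.25 0 -0.039;0 -0.25 0 -0.039;0 -0.25 0 -0.039;0 -0.25 0 -0.039;0 -0.25 0 -0.039"

```text
t: 37.5
eef_pos: [478.5, -402.5, 314.4]
tcp_rot: [-3.141, 0.0, 0.569]
ft_force: [0.4, -0.2, -0.6]
opening: 1.002
grip_force: 0.0
```

>>> drive_tool --deltas "0 0 0 -0.039;0 0 0 -0.039;0 0 0 -0.025;0 0 0 0;0 0 0 0;0 0 0 0"

```text
t: 38.0
eef_pos: [478.5, -401.3, 314.6]
tcp_rot: [3.142, 0.0, 0.255]
ft_force: [-0.9, -0.1, 0.5]
opening: 1.003
grip_force: 0.0
```

```bash
python3 - <<'E'
from h import *
s=env.state();print(s["eef_pos"],s["tcp_rot"],s["joints"])
p,d,K,W=shot("wrist","w14")
for n,lo,hi in(("yel",(20,100,90),(35,255,255)),("blu",(105,120,50),(125,255,255))):
    for r in rects(p,lo,hi,K,W,32,1500): print(n,r)
E
```

```text
[ 478.54178779 -401.29919643  314.63243254] [3.14151971e+00 3.63774961e-05 2.54890877e-01] [-8.03518845e-01  4.23158447e-01  1.44661139e+00 -7.06020922e-05
  1.27177707e+00  5.12407401e-01]
yel ((226, 355, 286, 15), array([ 201. , -667.5]), array([ 28.1, 462.5]), 14.7)
yel ((187, 74, 53, 90), array([ 511.9, -340.4]), array([110.1,  58.2]), 19.0)
blu ((292, 106, 52, 84), array([ 510.2, -480.6]), array([108. ,  57.2]), 9.3)
```

View pics/w14.png

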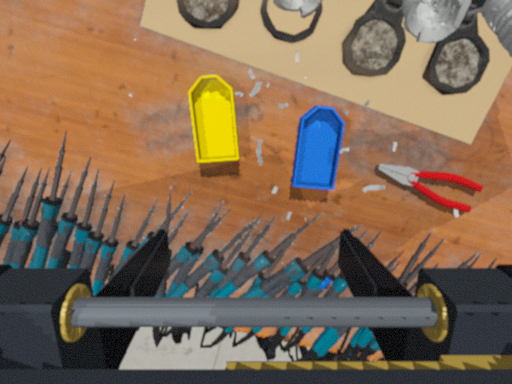

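Both trays have their cut ends facing +x: yellow at (214,120), blue at (318,148). Next a quick check of obstacle heights around them.

```bash
python3 - <<'E'
from h import *
p,d,K,W=load("w14");C=cloud(p,d,K,W)
for y0 in range(-620,-200,60):
    print(y0,[(x0,int(np.percentile(C[m][:,2],98))) for x0 in range(380,640,30) if (m:=(d>0)&(abs(C[...,0]-x0)<15)&(abs(C[...,1]-y0)<30)).sum()>20])
E
```

```text
-620 [(380, 54), (410, 53), (440, 0), (470, 2), (500, 12), (530, 6), (560, 12), (590, 13), (620, 30)]
-560 [(380, 53), (410, 52), (440, 1), (470, 2), (500, 11), (530, 2), (560, 2), (590, 13), (620, 29)]
-500 [(380, 53), (410, 33), (440, 1), (470, 31), (500, 31), (530, 31), (560, 31), (590, 13), (620, 30)]
-440 [(380, 34), (410, 16), (440, 1), (470, 367), (500, 411), (530, 410), (560, 31), (590, 13), (620, 29)]
-380 [(380, 35), (410, 1), (440, 1), (470, 395), (500, 411), (530, 31), (560, 30), (590, 13), (620, 150)]
-320 [(380, 53), (410, 51), (440, 1), (470, 399), (500, 410), (530, 31), (560, 31), (590, 13), (620, 30)]
-260 [(380, 15), (410, 0), (440, 1), (470, 1), (500, 1), (530, 1), (560, 1), (590, 13), (620, 29)]
```

>>> drive_tool --deltas "0.11 0.2 -0.2 0.024;0.11 0.2 -0.2 0;0.11 0.21 -0.2 0;0 0 -0.35 0;0 0 -0.35 0;0 0 -0.35 0;0 0 -0.35 0;0 0 -0.35 0;0 0 -0.25 0;0 0 -0.25 0"

```text
t: 38.88
eef_pos: [511.2, -340.2, 28.0]
tcp_rot: [-3.141, 0.0, 0.329]
ft_force: [-0.6, -0.3, -0.5]
opening: 1.001
grip_force: 0.0
```

>>> drive_tool --deltas "0 0 0 0;0 0 0 0;0 0 0 0"

```text
t: 39.13
eef_pos: [511.9, -340.9, 31.0]
tcp_rot: [3.14, -0.001, 0.328]
ft_force: [0.4, -0.6, 0.2]
opening: 1.004
grip_force: 0.0
```

>>> drive_tool --deltas "0 0 0 0;0 0 0 0;0 0 0 0;0 0 0 0;0 0 0 0;0 0 0 0;0 0 0 0;0 0 0 0;0 0 0 0;0 0 0 0" --gripper 1

```text
t: 39.97
eef_pos: [511.4, -340.6, 29.8]
tcp_rot: [3.141, -0.0, 0.328]
ft_force: [-1.1, 0.9, 3.2]
opening: 0.589
grip_force: 30.0
```

>>> drive_tool --deltas "0 0 0.2 0;0 0 0.3 0;0 0 0.3 0;0 0 0.2 0;0.02 0.3 0 -0.02;0.02 0.3 0 -0.02;0.02 0.3 0 -0.02;0.02 0.3 0 -0.02;0.02 0.3 0 -0.02;0.02 0.3 0 -0.02"

```text
t: 40.8
eef_pos: [523.1, -159.2, 129.5]
tcp_rot: [3.142, 0.0, -0.053]
ft_force: [0.1, -0.7, -1.4]
opening: 0.586
grip_force: 30.0
```

>>> drive_tool --deltas "0.02 0.3 0 -0.02;0.02 0.3 0 -0.019;0.02 0.3 0 0;0 0.3 0 0;0 0.3 0 0;0 0.3 0 0;0 0.3 0 0;0 0.3 0 0;0 0.277 0 0;0 0 0 0"

```text
t: 41.63
eef_pos: [529.0, 110.9, 129.5]
tcp_rot: [-3.141, 0.0, -0.169]
ft_force: [-0.5, 0.1, -1.8]
opening: 0.59
grip_force: 30.0
```

>>> drive_tool --deltas "0 0 0 0;0 0 0 0"

```text
t: 41.8
eef_pos: [529.3, 107.0, 129.5]
tcp_rot: [3.141, 0.0, -0.171]
ft_force: [-0.8, 0.1, -1.2]
opening: 0.588
grip_force: 30.0
```

```bash
python3 - <<'E'
from h import *
s=env.state();print(s["eef_pos"],s["tcp_rot"],s["joints"],s["opening"])
p,d,K,W=shot("wrist","w15")
for r in rects(p,(20,100,60),(35,255,255),K,W,s["eef_pos"][2]+2,800): print(r)
E
```

```text
[529.26234933 106.96615978 129.4997793 ] [ 3.14132616e+00  2.73583951e-04 -1.71308700e-01] [ 7.71585307e-02  5.02722278e-01  1.87464158e+00 -2.75970782e-04
  7.64559530e-01  1.81946272e+00] 0.5882359194893219
((144, 354, 324, 16), array([465.1,  87.7]), array([181.6,  10.4]), 80.2)
((203, 327, 103, 24), array([485.4, 113.7]), array([55.8, 15.2]), 80.2)
((192, 151, 127, 147), array([549. , 102.3]), array([63.5, 76.6]), 80.2)
((181, 0, 45, 83), array([633.7, 109.1]), array([13.2, 33.1]), 64.2)
```

View pics/w15.png

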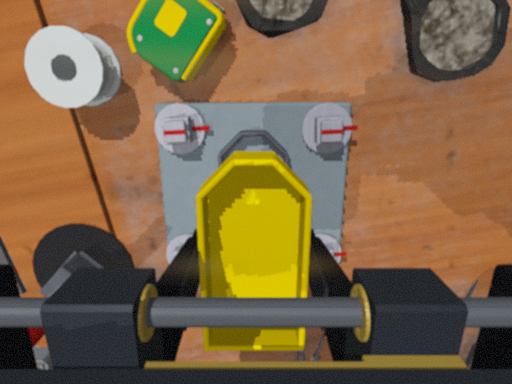

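The yellow tray is gripped square, cut end forward over the nest; its rim spans rows 151 to 350. Lowering it.

>>> drive_tool --deltas "-0.01 0 -0.2 0;0 0 -0.2 0;0 0 -0.2 0;0 0 -0.1 0;0 0 -0.05 0;0 0 0 0;0 0 0 0"

```text
t: 42.43
eef_pos: [528.7, 106.8, 55.1]
tcp_rot: [-3.142, -0.0, -0.172]
ft_force: [0.1, 0.3, -0.5]
opening: 0.589
grip_force: 30.0
```

>>> drive_tool --deltas "0 0 -0.03 0;0 0 -0.03 0;0 0 -0.02 0;0 0 -0.02 0;0 0 0 0;0 0 0 0"

```text
t: 42.93
eef_pos: [528.3, 107.2, 44.7]
tcp_rot: [3.141, 0.0, -0.172]
ft_force: [0.4, -0.9, -1.0]
opening: 0.588
grip_force: 30.0
```

>>> drive_tool --deltas "0 0 -0.01 0;0 0 -0.01 0;0 0 0 0;0 0 0 0"

```text
t: 43.27
eef_pos: [528.5, 107.2, 43.7]
tcp_rot: [-3.141, -0.001, -0.172]
ft_force: [-4.0, -0.7, 14.1]
opening: 0.585
grip_force: 30.0
```

>>> drive_tool --deltas "0 0 0 0;0 0 0 0;0 0 0 0;0 0 0 0;0 0 0 0;0 0 0 0;0 0 0 0;0 0 0 0;0 0 0 0;0 0 0 0" --gripper 0

```text
t: 44.1
eef_pos: [528.4, 107.1, 42.7]
tcp_rot: [3.141, -0.0, -0.172]
ft_force: [-0.3, 1.4, -0.0]
opening: 0.997
grip_force: 0.0
```

>>> drive_tool --deltas "0 0 0.2 0;0 0 0.3 0;0 0 0.3 0;0 0 0.3 0;0 0 0.3 0;0 0 0.3 0;0 0 0.3 0;0 0 0.3 0;0 0 0.3 0;0 0 0.1 0"

```text
t: 44.93
eef_pos: [529.1, 107.3, 316.9]
tcp_rot: [-3.14, -0.005, -0.172]
ft_force: [-0.4, 0.6, -0.0]
opening: 0.996
grip_force: 0.0
```

```bash
python3 - <<'E'
from h import *
s=env.state();print(s["t"],s["eef_pos"],s["tcp_rot"])
p,d,K,W=shot("wrist","w16");C=cloud(p,d,K,W)
for r in rects(p,(20,100,60),(35,255,255),K,W,46,800): print(r)
h=cv2.cvtColor(p,cv2.COLOR_RGB2HSV);m=(abs(h[...,0].astype(int)-27)<8)&(h[...,1]>100)&(np.hypot(C[...,0]-529,C[...,1]-107)<65)
print("rim z",np.percentile(C[m][:,2],[80,90,97]))
for sx,sy in((40,-26),(40,26),(-40,-26),(-40,26)):
    k=m&(np.sign(C[...,0]-529)==np.sign(sx))&(np.sign(C[...,1]-107)==np.sign(sy))
    print(sx,sy,np.percentile(C[k][:,2],[90,97]))
p,d,K,W=shot("top","t16")
print("blu",rects(p,(105,150,80),(125,255,255),K,W,32,60))
E
```

```text
44.9333 [529.07873193 107.25052309 316.91824519] [-3.14028539 -0.00546095 -0.17173061]
((227, 354, 285, 16), array([182. , -17.3]), array([446.8,  28.4]), 81.0)
((416, 283, 33, 60), array([ 256. , -117.3]), array([109.4,  40.8]), 6.4)
((233, 115, 45, 85), array([530.5, 104.8]), array([ 56.3, 109.1]), 81.4)
rim z [403.40376686 404.33550546 405.05945235]
40 -26 [404.72903006 405.27603978]
40 26 [397.96056243 403.75688572]
-40 -26 [ 45.26952331 369.20136542]
-40 26 [44.96742816 45.92017437]
blu [((355, 195, 21, 33), array([ 508.9, -480.8]), array([100.8,  54.5]), 9.7)]
```

>>> drive_tool --deltas "-0.02 -0.38 0 0.02;-0.02 -0.38 0 0.02;-0.02 -0.38 0 0.02;-0.02 -0.38 0 0.02;-0.02 -0.38 0 0.02;-0.02 -0.38 0 0.006;-0.02 -0.38 0 0;-0.02 -0.38 0 0;-0.02 -0.38 0 0;-0.01 -0.38 0 0"

```text
t: 45.87
eef_pos: [508.4, -274.5, 310.5]
tcp_rot: [-3.14, 0.002, 0.161]
ft_force: [0.8, 0.1, -0.2]
opening: 1.002
grip_force: 0.0
```

>>> drive_tool --deltas "0 -0.38 0 0;0 -0.38 0 0;0 -0.38 0 0;0 -0.38 0 0;0 -0.38 0 0;0 -0.18 0 0;0 0 0 0;0 0 0 0;0 0 0 0"

```text
t: 46.62
eef_pos: [509.3, -480.0, 311.1]
tcp_rot: [-3.139, 0.001, 0.161]
ft_force: [-0.0, 0.7, 1.0]
opening: 0.997
grip_force: 0.0
```

```bash
python3 - <<'E'
from h import *
s=env.state();print(s["t"],s["eef_pos"],s["tcp_rot"])
p,d,K,W=shot("wrist","w17")
for r in rects(p,(105,120,50),(125,255,255),K,W,32,1500): print(r)
E
```

```text
46.6167 [ 509.27351204 -479.95509294  311.05168316] [-3.13947601e+00  1.22343226e-03  1.61450037e-01]
((234, 114, 43, 82), array([ 511.1, -482.2]), array([106.9,  54.5]), 9.5)
```

>>> drive_tool --deltas "0.01 -0.01 -0.35 0.002;0 0 -0.35 0;0 0 -0.35 0;0 0 -0.35 0;0 0 -0.35 0;0 0 -0.35 0;0 0 -0.3 0;0 0 -0.25 0;0 0 -0.165 0;0 0 0 0"

```text
t: 47.5
eef_pos: [509.6, -479.3, 27.6]
tcp_rot: [-3.137, 0.003, 0.169]
ft_force: [-0.5, 0.3, -0.4]
opening: 1.002
grip_force: 0.0
```

>>> drive_tool --deltas "0 0 0 0;0 0 0 0"

```text
t: 47.67
eef_pos: [511.1, -481.7, 32.8]
tcp_rot: [3.14, -0.001, 0.168]
ft_force: [0.4, -0.3, 0.3]
opening: 0.999
grip_force: 0.0
```

>>> drive_tool --deltas "0 0 0 0;0 0 0 0;0 0 0 0;0 0 0 0;0 0 0 0;0 0 0 0;0 0 0 0;0 0 0 0;0 0 0 0;0 0 0 0" --gripper 1

```text
t: 48.5
eef_pos: [510.3, -481.9, 31.2]
tcp_rot: [3.141, 0.0, 0.167]
ft_force: [-0.1, -0.6, 1.8]
opening: 0.587
grip_force: 30.0
```

>>> drive_tool --deltas "0 0 0.2 0;0 0 0.3 0;0 0 0.3 0;0 0 0.2 0;0.02 0.35 0 -0.02;0.02 0.35 0 -0.02;0.02 0.35 0 -0.02;0.02 0.35 0 -0.02;0.02 0.35 0 -0.02;0.02 0.35 0 -0.008"

```text
t: 49.33
eef_pos: [522.1, -270.2, 131.1]
tcp_rot: [3.142, 0.0, -0.176]
ft_force: [0.9, 0.2, -0.9]
opening: 0.587
grip_force: 30.0
```

>>> drive_tool --deltas "0.02 0.35 0 0;0.02 0.35 0 0;0.02 0.35 0 0;0.002 0.35 0 0;0 0.35 0 0;0 0.35 0 0;0 0.35 0 0;0 0.35 0 0;0 0.35 0 0;0 0.35 0 0"

```text
t: 50.17
eef_pos: [528.3, 79.9, 131.2]
tcp_rot: [3.142, -0.0, -0.172]
ft_force: [1.1, -0.3, -0.6]
opening: 0.586
grip_force: 30.0
```

>>> drive_tool --deltas "0 0.29 0 0;0 0 0 0;0 0 0 0;0 0 0 0"

```text
t: 50.5
eef_pos: [528.5, 106.9, 131.1]
tcp_rot: [3.141, 0.0, -0.171]
ft_force: [1.2, -1.0, -0.8]
opening: 0.588
grip_force: 30.0
```

```bash
python3 - <<'E'
from h import *
s=env.state();print(s["eef_pos"],s["tcp_rot"],s["opening"])
p,d,K,W=shot("wrist","w18")
for r in rects(p,(105,120,50),(125,255,255),K,W,s["eef_pos"][2]+2,500): print(r)
for r in rects(p,(20,100,60),(35,255,255),K,W,46,300): print("y",r)
E
```

```text
[528.4644644  106.92650257 131.0774656 ] [ 3.14130780e+00  1.85705547e-04 -1.71320564e-01] 0.5879947453485016
((204, 327, 101, 23), array([484.9, 113.6]), array([54.3, 14.5]), 80.2)
((196, 153, 116, 145), array([547.8, 102.8]), array([56.3, 75.7]), 80.2)
y ((143, 354, 325, 16), array([378.7,  85.5]), array([287.9,  16.4]), 80.2)
y ((350, 283, 22, 60), array([420.5,  33.4]), array([15.9, 59.7]), 89.5)
y ((137, 283, 21, 59), array([451.4, 210.6]), array([15.1, 58.4]), 70.9)
y ((217, 130, 78, 42), array([571.4,  96.7]), array([56. , 28.5]), 77.1)
y ((181, 0, 45, 82), array([645., 119.]), array([20.2, 51.9]), 63.3)
y ((154, 0, 33, 36), array([664.8, 136.7]), array([15.4, 19.2]), 44.7)
```

View pics/w18.png

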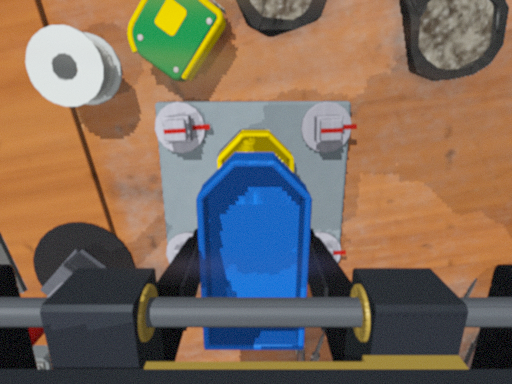

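The blue tray hangs square over the yellow one, in the same pose relative to the tool. Lowering it.

>>> drive_tool --deltas "0 0 -0.2 0;0 0 -0.2 0;0 0 -0.1 0;0 0 -0.03 0;0 0 -0.03 0;0 0 -0.03 0;0 0 -0.02 0;0 0 -0.02 0;0 0 0 0;0 0 0 0"

```text
t: 51.38
eef_pos: [528.6, 107.2, 68.4]
tcp_rot: [3.142, -0.0, -0.172]
ft_force: [-0.4, -0.0, -0.7]
opening: 0.585
grip_force: 30.0
```

>>> drive_tool --deltas "0 0 -0.01 0;0 0 -0.01 0;0 0 -0.005 0;0 0 0 0;0 0 0 0"

```text
t: 51.8
eef_pos: [528.8, 107.2, 67.1]
tcp_rot: [-3.141, -0.001, -0.172]
ft_force: [-5.0, -0.8, 16.8]
opening: 0.59
grip_force: 30.0
```

>>> drive_tool --deltas "0 0 0 0;0 0 0 0;0 0 0 0;0 0 0 0;0 0 0 0;0 0 0 0;0 0 0 0;0 0 0 0;0 0 0 0;0 0 0 0" --gripper 0

```text
t: 52.63
eef_pos: [528.6, 107.1, 65.7]
tcp_rot: [3.141, 0.0, -0.172]
ft_force: [-0.6, 0.5, 0.5]
opening: 0.999
grip_force: 0.0
```

>>> drive_tool --deltas "0 0 0.2 0;0 0 0.3 0;0 0 0.3 0;0 0 0.3 0;0 0 0.3 0;0 0 0.3 0;0 0 0.3 0;0 0 0.3 0;0 0 0.2 0;0 0 0 0"

```text
t: 53.47
eef_pos: [529.5, 107.3, 319.9]
tcp_rot: [-3.14, -0.007, -0.172]
ft_force: [0.6, 0.0, 0.1]
opening: 1.002
grip_force: 0.0
```

>>> drive_tool --deltas "0 0 0 0;0 0 0 0;0 0 0 0;0 0 0 0"

```text
t: 53.8
eef_pos: [528.3, 107.1, 314.5]
tcp_rot: [3.141, 0.002, -0.172]
ft_force: [-0.8, 0.2, -0.1]
opening: 1.002
grip_force: 0.0
```

```bash
python3 - <<'E'
from h import *
s=env.state();print(s["t"],s["eef_pos"],s["tcp_rot"])
p,d,K,W=shot("wrist","w19");C=cloud(p,d,K,W)
for r in rects(p,(105,120,50),(125,255,255),K,W,68,800): print(r)
h=cv2.cvtColor(p,cv2.COLOR_RGB2HSV);m=cv2.inRange(h,(105,120,50),(125,255,255))>0
m&=(np.hypot(C[...,0]-529,C[...,1]-107)<65)&(C[...,2]<100)
for sx in(1,-1):
  for sy in(1,-1):
    k=m&(np.sign(C[...,0]-529)==sx)&(np.sign(C[...,1]-106)==sy);print(sx,sy,np.percentile(C[k][:,2],[80,90,95]))
stripes(p,d,K,W)
p,d,K,W=shot("top","t19");print(bar(p,d,K,W,(110,150)))
print("grn",rects(p,(40,100,60),(80,255,255),K,W,30,20))
E
```

```text
53.8 [528.29006286 107.11403466 314.48295566] [ 3.14099604e+00  2.03242313e-03 -1.71846477e-01]
((230, 116, 48, 88), array([529.4, 106.1]), array([ 56.4, 107.1]), 80.1)
1 1 [64.7152417  67.00761034 67.55305718]
1 -1 [53.18592317 66.87866568 67.48182367]
-1 1 [60.00519657 66.79908744 67.36076061]
-1 -1 [64.30933368 66.90360402 67.45505433]
screw 1 z 34 n 18 joint line -1.64 mean dir 1.34 [ 0.1 -2.3]
screw 1 z 16 n 22 joint line -1.65 mean dir 1.51 [ -2.1 -18. ]
screw 2 z 34 n 26 joint line -1.65 mean dir 1.07 [ 0.2 -0.5]
screw 2 z 16 n 28 joint line -1.57 mean dir 1.52 [ -2.1 -17.5]
screw 3 z 34 n 27 joint line -1.65 mean dir 1.2 [ 0.4 -1.7]
screw 3 z 16 n 25 joint line -1.74 mean dir 1.48 [ -1.5 -18.6]
screw 4 z 34 n 22 joint line -1.65 mean dir 1.03 [ 0.5 -1.4]
screw 4 z 16 n 21 joint line -1.6 mean dir 1.5 [ -1.9 -19.1]
n 19 z med 128.20695799665077
(((498.23516845703125, 245.1746063232422), (8.479669570922852, 15.174858093261719), 89.07071685791016), array([497.53935022, 245.35490108]))
grn [((170, 153, 12, 10), array([672. , 127.7]), array([41.4, 18.1]), 42.4)]
```

View pics/w19.png

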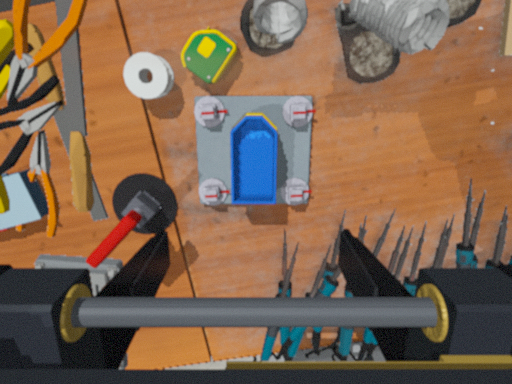

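The blue tray at (254,160) sits level in the yellow one, with its rim at 68 mm. The four stripes show the screws at their stops, the wrench stands on the mat, and the reel and tape are undisturbed.

```bash
python3 -c "
from cell import env
print(env.job_done())"
```

```text
the job is handed in; nothing more can be done
None
```

I handed the job in at about 54 s of the 210 s limit; `job_done()` returned no verdict, but by the last camera readings the four screws are at about 1.5 rad after two cross-order passes, the wrench stands upright on the mat, and both trays present (yellow, then blue; no green one seen) are nested fully home, cut ends over the mount's, with reel and tape untouched.

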